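# Load a circuit module into the spring-clip test bracket

## Robot

A 6-joint arm with a two-finger parallel gripper is mounted at the origin on the work surface. World frame = base frame: x ahead of the robot, y to its left, z up, the work surface at z = 0. Lengths are in m, angles in rad, forces in N, time in s.
With the tool pointing down it reaches from about 0.425 to 0.95 m from the base axis. Payload 3.5 kg.
Tool frame: the origin (TCP) lies on the mounting face of the last link; the fingertips stand 173 mm ahead of it and the grasp point (between the pads) lies 155 mm ahead of it; z points along the fingers, x is the direction in which the jaws open and shut, and the axes are right-handed (so a half turn about z gives the same grasp; the last joint's range is limited). The gripper opens to 85 mm and grips with 20 to 120 N. Pads are 22 mm wide; open, the fingers measure 114 mm over their backs; the gripper's body (76 mm by 85 mm) begins 54 mm behind the grasp point. The pads swing forward as they close: fully open they stand 13 mm farther back than shut.
Start: joints at [-1.492, 0.286, 1.577, -0, 1.279, -0.15], TCP at [0.153, -0.657, 0.405] pointing down, gripper open.
Joint ranges: [-2.77, 2.77], [-0.9, 2.22], [0.21, 2.48], [-1.53, 4.67], [0.24, 2.81], [-2.84, 2.84]. Speed limits (rad/s): [2.79, 2.79, 3.14, 3.14, 3.14, 3.14].

## Interface

Orientations are given as a unit quaternion [x, y, z, w].
In Python, from plant import get_state, read_camera, sign_off gives the robot as it stands.
- The arm moves only by the shell command python3 -m jog 'ROWS' [FORCE]. ROWS is JSON, a list of rows, each an object of numbers: "grip": the closure, from 0 (fully open) to 1 (shut); "x", "y", "z": the shift along the tool's x, y, z in mm; "rx", "ry", "rz": the turn, a rotation vector about the tool's x, y, z in degrees. A call has 1 to 8 rows; each row shifts and turns the commanded pose from where the row before left it, along the tool's axes as they then stand; what a row does not reach is not made up. A row lasts 1/12 s, in which the tool goes at most 41.7 mm and 7.16 degrees, less where a joint would pass 70% of its speed; a pose out of reach is approached as far as the arm can. A call with a gripper value outside its range is refused whole. The fingers move at their own pace and stop on an object; FORCE is the grip in N (left out, the last holds). Time passes only in rows, so rows that do not move let the fingers close. It gives the time, the measured TCP pose, the force and the opening at its end, in the units of the state.
- get_state(): the state, without advancing time (a new reading comes with each control period).
- read_camera(name): name is "side" or "top"; returns a dict with "frame" (420x560x3 uint8, red, green, blue), "intrinsics" (3x3 intrinsics, pixels), "R" (3x3) and "t" (3): a world point X has camera coordinates R X + t. Camera axes: x right, y down, z forward; pixel columns grow to the right and rows downward; lengths in m; the calibration is good to about 2 mm. A picture is of the moment at which its call begins. There is no depth.
- sign_off(): hands the job in, once; it reports no verdict.
The state is a dict: "time": time; "qpos": joint angles; "dq": joint speeds; "joint_efforts": joint torques, N m; "eef_pos": TCP position; "tcp_rot": TCP orientation; "contact_force": force on the tool from outside, world axes, zero at the start; "wrist_torque": the same for the moment, N m; "opening": opening from 0.0 (shut) to 1.0 (fully open).
Only numpy, scipy, OpenCV 4.12 (cv2) and the standard library are available. Lean on these libraries where they do the work, as an engineer would, in place of code of your own. Each camera call takes 0.05 s, during which the arm holds its last target.

## Task

Take the circuit module with the two side ears out of the board rack by its pull block and slide its ears down the two spring-clip slots of the test bracket until its bottom edge sits flat on the depth stop bar, then let go. The bar's height was set by hand for an earlier job and is not known exactly, so push through the clips slowly, feel for the bar and stop as soon as it is met: the module must never be forced. Leave the other boards in the rack and the small things on the bench where they are.

Things in the scene. Friction and masses are not known exactly. Their poses are not given: they have to be found in the camera images.
- module: Circuit module, 0.2 to 0.3 kg: upright aluminium plate 5 mm thick (x), 124 wide (y), 95 high (z), green boards and parts on both faces (to 22 mm out at -x, 15 at +x, within 50 mm of the middle), two side ears, a pull block on top. Stands upright in any of the rack's three grooves; the only board with ears. Origin: middle of the bottom edge.
- pull (a point): Centre of the module's black pull block: 10 mm thick (x), 34 wide (y), 30 high (95 to 125 mm above the module's bottom edge, this point at 110). Grip it from above across its thickness; the plate's top edge lies 15 mm below this point.
- ear_left (a point): Lower end of the ear on the module's +y side, 70 mm from the middle and 47.5 mm above the bottom edge. The ear is 5 mm thick, reaches out to y = 78 mm and from 47.5 (rounded end) to 80 mm above the bottom edge.
- ear_right (a point): The same point of the ear on the module's -y side.
- bracket: Test bracket fixed on the bench: dark base 100 x 200 x 10 mm, at each end (y) an aluminium rail 114 mm high with an upright slot, open at the top and towards the other rail. Slot bottoms at y = -80 and +80 mm (flared above z = 104), so the ears have 2 mm play each way. Origin: middle of the underside; the module's x goes along its x, either way round; y from rail to rail; z up.
- slots_mid (a point): Point midway between the two slots, 100 mm above the bench; the module goes in centred on it. Each slot (y 68 to 79 mm) is lined front and back with sprung steel clips only 2 mm apart at z 44 to 104 mm, their lips flaring to 12 mm apart at z = 115. Each clip gives 1.5 mm when the ear is between.
- lips (a point): Point 107 mm above the bench midway between the slots: height where the ears' lower ends begin to spread the clip lips (module's bottom edge about 58 to 60 mm up). Pushing through takes 8 to 18 N down until the bottom edge is about 54 mm up; from there sliding takes 4 to 10 N. The clips hold the module where it is left; its own weight does not carry it in.
- depth_stop: Depth stop in the bracket: two posts with black thumb-screws carry the stop bar, level steel, 26 x 100 x 6 mm, between the rails. It is clamped with its top anywhere from 16 to 46 mm above the bench; its height is NOT reported (origin: same as the bracket's). It is rigid: at the bar the force rises steeply above the clips' drag. More than 30 N on the bar is forcing.
- rack: Black slotted board rack fixed on the bench: base 130 x 156 x 8 mm, end walls 48 mm high with three pairs of grooves at x = -40, 0, +40 mm, 36 mm deep and 8 mm wide, that hold the boards' side edges. Boards stand on the base, 8 mm up. Origin: middle of the underside; x across the boards, y along them.
- plain_board_a: Plain green board 4 x 124 x 70 mm high, without ears or pull, in another groove of the rack; to be left. Origin: middle of its bottom edge.
- plain_board_b: Plain green board 4 x 124 x 62 mm high, likewise in the rack; to be left. Origin: middle of its bottom edge.
- battery: Blue battery pack 40 x 72 x 22 mm lying on the bench; to be left. Origin: middle of its underside.
- tweezers: Steel tweezers 120 x 9 x 4 mm lying on the bench; to be left. Origin: middle of their underside.

How it is judged:
On the way, in this order (a step that is already met when the one before it is completed fails the run):
1. the module is lifted clear of the rack (z of module in the frame of rack above 0.055 m), for 0.1 s.
2. both ears are started between the spring clips (z of each of ear_left, ear_right in the frame of bracket below 0.102 m and horizontal distance between module and slots_mid below 0.006 m and angle between the y axis of module and the y axis of bracket, either way round below 0.06 rad), for 0.05 s.
3. the module has met the stop bar (contact force between module and depth_stop above 1 N and angle between the z axis of module and the z axis of bracket, either way round below 0.015 rad), for 0.1 s.
At the end, for the whole second after the job is handed in: The module's bottom edge is home on the stop bar (pull point no more than 114.2 mm from the bar's centre, that is within 1.2 mm of contact), flat: upright within 0.015 rad and its width within 0.015 rad of the bracket's, its middle within 5 mm of the slots' middle, at rest and released (distance between pull and stop_bar below 0.1142 m and angle between the y axis of module and the y axis of bracket, either way round below 0.015 rad and angle between module's own z axis and vertical below 0.015 rad and horizontal distance between module and slots_mid below 0.005 m and linear speed of module below 0.01 m/s); the robot touches nothing.
It fails at once if the module is rammed on the stop bar with more than 30 N (contact force between module and depth_stop above 30 N).
It fails at once if the module is forced against the bracket or its clips: contact forces of more than 60 N (contact force between module and bracket above 60 N).
It fails at once if another board in the rack is moved by more than 20 mm (distance of any of plain_board_a, plain_board_b from where it was at the start of the episode above 0.02 m).
It fails at once if the battery pack or the tweezers are moved by more than 20 mm (distance of any of battery, tweezers from where it was at the start of the episode above 0.02 m).
It also fails if it takes over 64 s, if anything falls off the work surface, if the arm or the gripper's body presses on something with over 40 N, if the wrist force passes 120 N, or if a joint passes its speed limit or range.

## Working session

There is one attempt and no reset: what is moved stays moved. The work goes in short steps, Python scripts to look and compute and a shell command to move; the robot and the scene stay as the last step left them, time stands still between calls to the robot, and variables do not carry over. Pictures are saved under pics/ and viewed, and the job is handed in when it is done.

```bash
mkdir -p pics; ls
python3 - <<'E'
from plant import get_state, read_camera
import cv2,numpy as np,pickle
s=get_state();print(s)
d={}
for n in('side','top'):
    c=read_camera(n);d[n]=c
    cv2.imwrite(f'pics/{n}0.png',c['frame'][:,:,::-1]);print(n,c['intrinsics'],c['R'],c['t'])
pickle.dump(d,open('cam0.pkl','wb'))
E
```

```text
pics
{'time': 0.0, 'qpos': array([-1.49199432e+00,  2.87213204e-01,  1.57819241e+00,  1.59820856e-05,
        1.27855739e+00, -1.50002523e-01]), 'dq': array([-0.00083027, -0.00011553, -0.00259468, -0.00165764,  0.00043854,
       -0.00219238]), 'joint_efforts': array([-4.76143723e-04, -4.05979764e+01, -2.92630076e+01, -1.58456933e-04,
        5.80456399e-03,  3.14365941e-06]), 'eef_pos': array([ 0.15310767, -0.65715273,  0.40330663]), 'tcp_rot': array([ 0.78320085, -0.62176766, -0.00080209, -0.00087255]), 'contact_force': array([-0.32631686,  0.55845531, -0.52449071]), 'wrist_torque': array([-0.01754237, -0.0164963 , -0.01295536]), 'opening': 1.005404098024704}
side [[379.69794478   0.         283.60972055]
 [  0.         379.69794478 213.43138197]
 [  0.           0.           1.        ]] [[ 0.86950776 -0.49385976 -0.00766721]
 [-0.3451979  -0.59651917 -0.7245711 ]
 [ 0.35326287  0.63266691 -0.6891574 ]] [-0.50305097  0.24450251  0.71664276]
top [[476.45681805   0.         277.01036659]
 [  0.         476.45681805 211.28517461]
 [  0.           0.           1.        ]] [[-0.01974466 -0.99974631  0.01083844]
 [-0.99609592  0.01873734 -0.08626601]
 [ 0.08604104 -0.01249942 -0.99621318]] [-0.01010084  0.53116751  0.93017983]
```

View pics/side0.png

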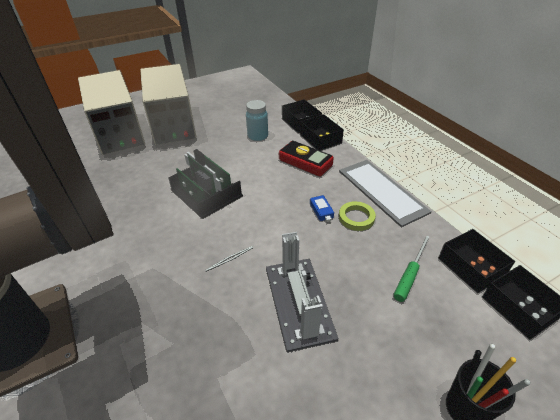

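View pics/top0.png

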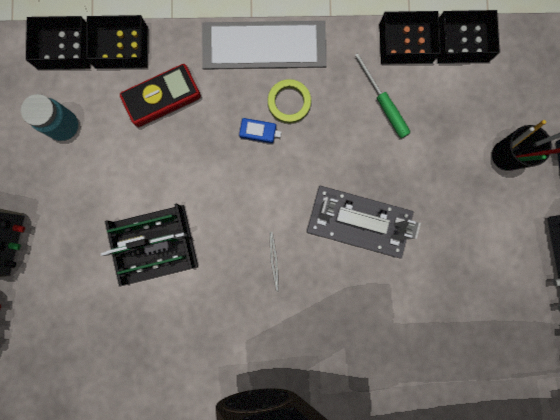

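The top view shows the rack at about (152,245) with the module in it, the bracket at about (363,222), the tweezers at (274,260) and the battery at (258,130). I'll zoom in.

Run:
```python
import cv2,pickle,numpy as np
d=pickle.load(open('cam0.pkl','rb'))
t=d['top']['frame'][:,:,::-1];s=d['side']['frame'][:,:,::-1]
def crop(im,x0,y0,w,h,k,n):
    cv2.imwrite(n,cv2.resize(im[y0:y0+h,x0:x0+w],None,fx=k,fy=k,interpolation=cv2.INTER_CUBIC))
a=cv2.resize(t[195:295,90:210],None,fx=6,fy=6,interpolation=cv2.INTER_CUBIC);cv2.imwrite('pics/rt.png',a)
crop(t,295,175,130,90,6,'pics/bt.png')
crop(s,155,140,100,80,7,'pics/rs.png')
crop(s,255,220,90,140,4,'pics/bs.png')
```

```text
(no output)
```

View pics/rt.png

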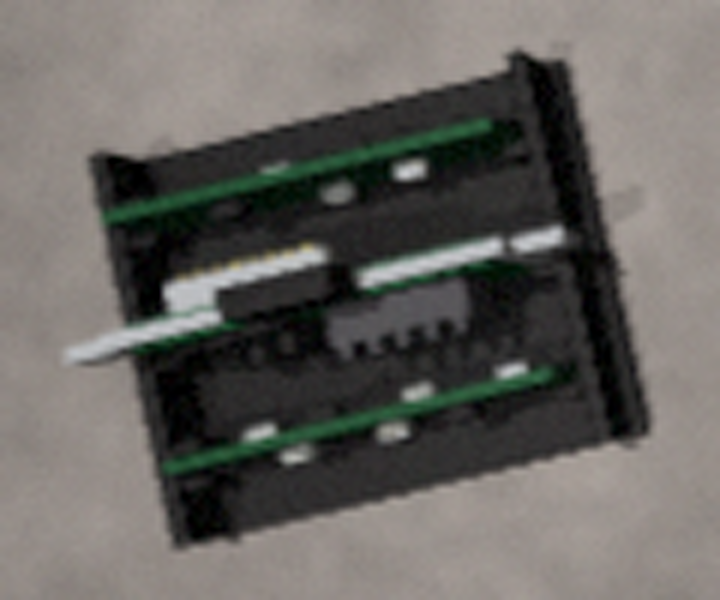

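View pics/bt.png

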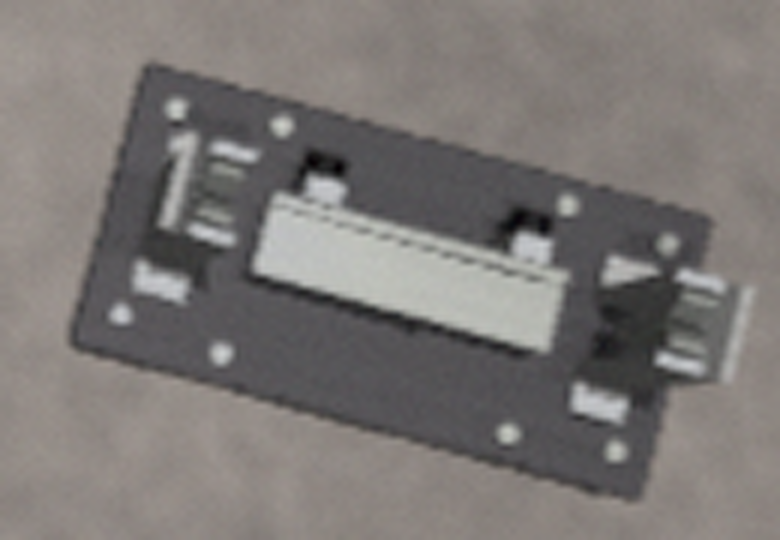

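View pics/rs.png

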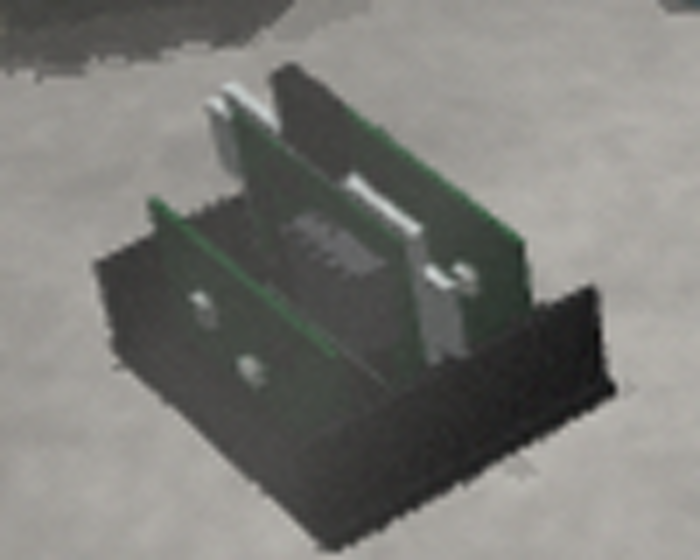

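View pics/bs.png

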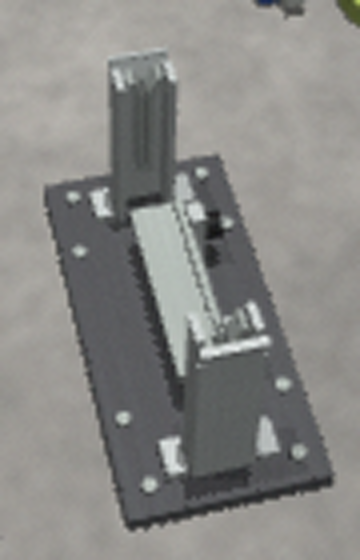

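The module is in the middle groove: its plate runs from the left ear tip at about crop (65,355) to the right ear tip at (565,237). The bracket base corners, rail tops and bar are all clear. I'll cast rays now.

```bash
cat > h.py <<'E'
import numpy as np,cv2,pickle
from plant import get_state,read_camera
from scipy.spatial.transform import Rotation as Ro
d=pickle.load(open('cam0.pkl','rb'))
def ray(n,uv):
    c=d[n];r=np.linalg.solve(c['intrinsics'],[*uv,1.]);return -c['R'].T@c['t'],c['R'].T@r
def plane(n,uv,z):
    o,r=ray(n,uv);return o+r*(z-o[2])/r[2]
def proj(n,X):
    c=d[n];p=c['intrinsics']@(c['R']@np.asarray(X)+c['t']);return p[:2]/p[2]
def tri(a,b):
    o1,r1=ray('top',a);o2,r2=ray('side',b)
    A=[];B=[]
    M=np.zeros((3,3));v=np.zeros(3)
    for o,r in((o1,r1),(o2,r2)):
        r=r/np.linalg.norm(r);P=np.eye(3)-np.outer(r,r);M+=P;v+=P@o
    return np.linalg.solve(M,v)
def uc(x,y,x0,y0,k):return (x0+(x+.5)/k-.5,y0+(y+.5)/k-.5)
E
python3 - <<'E'
from h import *
np.set_printoptions(precision=4,suppress=True)
b=lambda x,y:uc(x,y,295,175,6)
P=[plane('top',b(*q),.010) for q in((150,65),(712,218),(640,498),(72,345))]
print('base corners',*P, 'ctr',np.mean(P,0))
for i in range(4):print(np.linalg.norm(P[i]-P[i-1]),end=' ')
yd=P[0]-P[1]+P[3]-P[2];print('\nyaw y axis',np.degrees(np.arctan2(yd[1],yd[0])))
s=lambda x,y:uc(x,y,255,220,4)
Q=[plane('side',s(*q),.010) for q in((45,185),(218,155),(333,480),(128,528))]
print('side',*Q,np.mean(Q,0)); yd=Q[0]-Q[3]+Q[1]-Q[2];print(np.degrees(np.arctan2(yd[1],yd[0])))
r=lambda x,y:uc(x,y,90,195,6)
L=plane('top',r(66,356),.088);R=plane('top',r(566,237),.088)
print('ears',L,R,(L+R)/2,np.linalg.norm(L-R),np.degrees(np.arctan2(*(L-R)[[1,0]])))
# bright plate top edge inner ends beside pull
for q in((222,320),(360,280),(500,245)):print(plane('top',r(*q),.103))
# plain boards
for z,q1,q2 in((.078,(105,215),(490,125)),(.070,(165,468),(552,375))):
    print('pl',plane('top',r(*q1),z),plane('top',r(*q2),z))
# bar corners in both
for a,c in (((275,195),(180,200)),((255,275),(132,208)),((550,350),(186,378))): print('bar',tri(b(*a),s(*c)))
E
```

```text
base corners [ 0.5833 -0.1084  0.01  ] [ 0.5275 -0.2977  0.01  ] [ 0.4336 -0.2692  0.01  ] [ 0.4887 -0.0794  0.01  ] ctr [ 0.5083 -0.1887  0.01  ]
0.0989554099786778 0.1973358125556893 0.09817481715349932 0.19756818246193408 
yaw y axis 73.69509012531209
side [ 0.4894 -0.0784  0.01  ] [ 0.5829 -0.1078  0.01  ] [ 0.5247 -0.2992  0.01  ] [ 0.4304 -0.2721  0.01  ] [ 0.5069 -0.1893  0.01  ]
73.07614631797333
ears [0.4526 0.307  0.088 ] [0.4861 0.1537 0.088 ] [0.4693 0.2303 0.088 ] 0.15689166971151766 102.3519875499693
[0.4624 0.2548 0.103 ]
[0.4737 0.2132 0.103 ]
[0.4835 0.1709 0.103 ]
pl [0.4962 0.2989 0.078 ] [0.5221 0.1792 0.078 ]
pl [0.4172 0.2822 0.07  ] [0.4437 0.1615 0.07  ]
bar [ 0.535  -0.1448  0.0414]
bar [ 0.5096 -0.1376  0.0428]
bar [ 0.4832 -0.234   0.039 ]
```

```bash
python3 -m jog '[{"rz":-7.1},{"rz":-7.1},{"rz":-7.1},{"rz":-7.1},{"rz":-7.1},{"rz":-7.1},{"rz":-7.1},{"rz":-7.1}]' ; python3 -m jog '[{"rz":-7.1},{"rz":-7.1},{"rz":-7.1},{"rz":-7.1},{"rz":-4},{},{}]'
cat > st.py <<'E'
from h import *
import sys
np.set_printoptions(precision=4,suppress=True)
s=get_state();R=Ro.from_quat(s['tcp_rot']).as_matrix();p=s['eef_pos']
print('t',round(s['time'],2),'p',p,'xyaw',np.degrees(np.arctan2(R[1,0],R[0,0])).round(2),'z',R[:,2],'F',s['contact_force'],'T',s['wrist_torque'],'op',round(s['opening'],3),'j',s['qpos'])
if len(sys.argv)>3:
    g=np.array([float(v) for v in sys.argv[1:4]]);print('tool delta mm',R.T@(g-p)*1000)
    if len(sys.argv)>4:
        y=float(sys.argv[4]);print('rz',-(y-np.degrees(np.arctan2(R[1,0],R[0,0]))))
E
python3 st.py .53 -.2 .41 12.35
```

```text
t 0.1 p [ 0.1531 -0.6572  0.4035] xyaw -76.89 z [-0.0002  0.0021 -1.    ] F [-1.1333 -0.4514  0.8579] T [-0.0627  0.0416 -0.0078] op 1.004 j [-1.492   0.2871  1.578  -0.      1.2786 -0.15  ]
tool delta mm [-359.7745 -470.7721   -5.6361]
rz -89.23914312020771$[0]: bad value
$[0]: bad value
```

```bash
python3 -m jog '[{"grip":0,"x":0,"y":0,"z":0,"rx":0,"ry":0,"rz":-7}]'; python3 -m jog '[{"grip":0,"rz":-7}]'
```

```text
time: 0.18
eef_pos: [0.1531, -0.6572, 0.4037]
tcp_rot: [0.82, -0.572, -0.001, -0.001]
contact_force: [-0.4, -0.1, 0.1]
opening: 0.999$[0]: bad value
```

```bash
python3 -m jog '[{"grip":0,"x":0,"y":0,"z":0,"rx":0,"ry":0,"rz":-7},{"grip":0,"x":0,"y":0,"z":0,"rx":0,"ry":0,"rz":-7},{"grip":0,"x":0,"y":0,"z":0,"rx":0,"ry":0,"rz":-7},{"grip":0,"x":0,"y":0,"z":0,"rx":0,"ry":0,"rz":-7},{"grip":0,"x":0,"y":0,"z":0,"rx":0,"ry":0,"rz":-7},{"grip":0,"x":0,"y":0,"z":0,"rx":0,"ry":0,"rz":-7},{"grip":0,"x":0,"y":0,"z":0,"rx":0,"ry":0,"rz":-7}]'; python3 -m jog '[{"grip":0,"x":0,"y":0,"z":0,"rx":0,"ry":0,"rz":-7},{"grip":0,"x":0,"y":0,"z":0,"rx":0,"ry":0,"rz":-7},{"grip":0,"x":0,"y":0,"z":0,"rx":0,"ry":0,"rz":-7},{"grip":0,"x":0,"y":0,"z":0,"rx":0,"ry":0,"rz":-7},{"grip":0,"x":0,"y":0,"z":0,"rx":0,"ry":0,"rz":-5.2},{"grip":0,"x":0,"y":0,"z":0,"rx":0,"ry":0,"rz":0}]'; python3 st.py .53 -.2 .41 12.35
```

```text
time: 0.77
eef_pos: [0.1531, -0.6572, 0.4039]
tcp_rot: [0.984, -0.178, -0.0, -0.001]
contact_force: [-0.5, -0.5, -0.4]
opening: 0.999
time: 1.27
eef_pos: [0.1531, -0.6573, 0.4039]
tcp_rot: [0.994, 0.108, 0.0, -0.001]
contact_force: [0.0, -0.3, 0.5]
opening: 1.001
t 1.27 p [ 0.1531 -0.6573  0.4039] xyaw 12.4 z [-0.0001  0.0014 -1.    ] F [ 0.0442 -0.2552  0.4615] T [-0.0344 -0.0409  0.0012] op 1.001 j [-1.492   0.2868  1.5775 -0.      1.2786 -1.7083]
tool delta mm [ 466.246  -365.7024   -5.4972]
rz 0.045076396125827145
```

```bash
for i in 1; do :; done; python3 -m jog '[{"grip":0,"x":29,"y":-23,"z":0,"rx":0,"ry":0,"rz":0},{"grip":0,"x":29,"y":-23,"z":0,"rx":0,"ry":0,"rz":0},{"grip":0,"x":29,"y":-23,"z":0,"rx":0,"ry":0,"rz":0},{"grip":0,"x":29,"y":-23,"z":0,"rx":0,"ry":0,"rz":0},{"grip":0,"x":29,"y":-23,"z":0,"rx":0,"ry":0,"rz":0},{"grip":0,"x":29,"y":-23,"z":0,"rx":0,"ry":0,"rz":0},{"grip":0,"x":29,"y":-23,"z":0,"rx":0,"ry":0,"rz":0},{"grip":0,"x":29,"y":-23,"z":0,"rx":0,"ry":0,"rz":0}]'; python3 -m jog '[{"grip":0,"x":29,"y":-23,"z":0,"rx":0,"ry":0,"rz":0},{"grip":0,"x":29,"y":-23,"z":0,"rx":0,"ry":0,"rz":0},{"grip":0,"x":29,"y":-23,"z":0,"rx":0,"ry":0,"rz":0},{"grip":0,"x":29,"y":-23,"z":0,"rx":0,"ry":0,"rz":0},{"grip":0,"x":29,"y":-23,"z":0,"rx":0,"ry":0,"rz":0},{"grip":0,"x":29,"y":-23,"z":0,"rx":0,"ry":0,"rz":0},{"grip":0,"x":29,"y":-23,"z":0,"rx":0,"ry":0,"rz":0},{"grip":0,"x":29,"y":-23,"z":0,"rx":0,"ry":0,"rz":0}]'; python3 st.py .4693 .2313 .40 12.35
```

```text
time: 1.93
eef_pos: [0.3413, -0.4265, 0.4045]
tcp_rot: [0.994, 0.106, -0.0, -0.0]
contact_force: [-0.2, -0.4, -0.4]
opening: 1.007
time: 2.6
eef_pos: [0.5287, -0.1972, 0.4045]
tcp_rot: [0.994, 0.106, -0.0, -0.0]
contact_force: [0.5, 0.3, 0.4]
opening: 1.002
t 2.6 p [ 0.5287 -0.1972  0.4045] xyaw 12.15 z [-0.0002  0.0001 -1.    ] F [0.4907 0.3048 0.369 ] T [-0.0338 -0.0326 -0.0241] op 1.002 j [-0.5367  0.0436  1.8524 -0.      1.2458 -0.7488]
tool delta mm [  32.0955 -431.3873    4.5939]
rz -0.19609647076987713
```

```bash
python3 -m jog '[{"grip":0,"x":2.7,"y":-36,"z":0,"rx":0,"ry":0,"rz":-0.2},{"grip":0,"x":2.7,"y":-36,"z":0,"rx":0,"ry":0,"rz":0},{"grip":0,"x":2.7,"y":-36,"z":0,"rx":0,"ry":0,"rz":0},{"grip":0,"x":2.7,"y":-36,"z":0,"rx":0,"ry":0,"rz":0},{"grip":0,"x":2.7,"y":-36,"z":0,"rx":0,"ry":0,"rz":0},{"grip":0,"x":2.7,"y":-36,"z":0,"rx":0,"ry":0,"rz":0}]'; python3 -m jog '[{"grip":0,"x":2.7,"y":-36,"z":0,"rx":0,"ry":0,"rz":0},{"grip":0,"x":2.7,"y":-36,"z":0,"rx":0,"ry":0,"rz":0},{"grip":0,"x":2.7,"y":-36,"z":0,"rx":0,"ry":0,"rz":0},{"grip":0,"x":2.7,"y":-36,"z":0,"rx":0,"ry":0,"rz":0},{"grip":0,"x":2.7,"y":-36,"z":0,"rx":0,"ry":0,"rz":0},{"grip":0,"x":2.7,"y":-36,"z":0,"rx":0,"ry":0,"rz":0},{"grip":0,"x":0,"y":0,"z":0,"rx":0,"ry":0,"rz":0},{"grip":0,"x":0,"y":0,"z":0,"rx":0,"ry":0,"rz":0}]'; python3 st.py .4693 .2313 .32 12.35
python3 - <<'E'
from h import *
for n in('side','top'):
    cv2.imwrite(f'pics/{n}1.png',read_camera(n)['frame'][:,:,::-1])
s=cv2.imread('pics/side1.png')[60:240,100:280];t=cv2.imread('pics/top1.png')[180:310,60:240]
s=cv2.resize(s,(560,560));t=cv2.resize(t,None,fx=4,fy=4);cv2.imwrite('pics/s1.png',s);cv2.imwrite('pics/t1.png',t)
E
```

```text
time: 3.1
eef_pos: [0.4964, 0.0171, 0.4045]
tcp_rot: [0.994, 0.107, -0.0, -0.0]
contact_force: [1.3, 0.6, 1.1]
opening: 0.999
time: 3.77
eef_pos: [0.4655, 0.2314, 0.4044]
tcp_rot: [0.994, 0.11, -0.0, 0.0]
contact_force: [-0.4, -1.0, 1.1]
opening: 0.996
t 3.77 p [0.4655 0.2314 0.4044] xyaw 12.61 z [-0.0006 -0.0005 -1.    ] F [-0.3918 -0.9854  1.1334] T [-0.0012 -0.0293 -0.0276] op 0.996 j [ 0.2661 -0.0586  1.9543 -0.0003  1.2466  0.0461]
tool delta mm [ 3.7478  0.9457 84.3719]
rz 0.26185572762343234
```

View pics/s1.png

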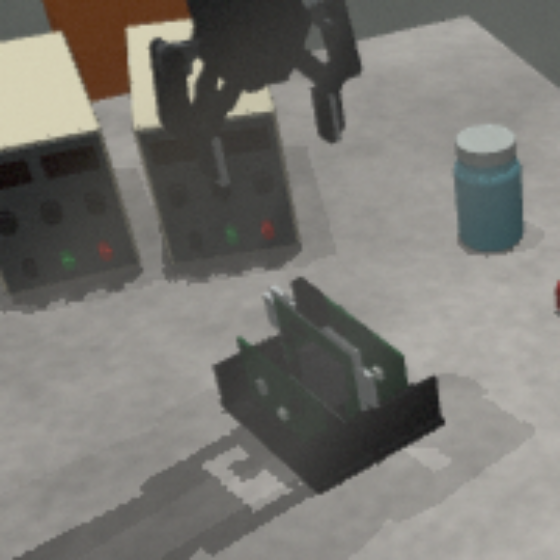

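View pics/t1.png

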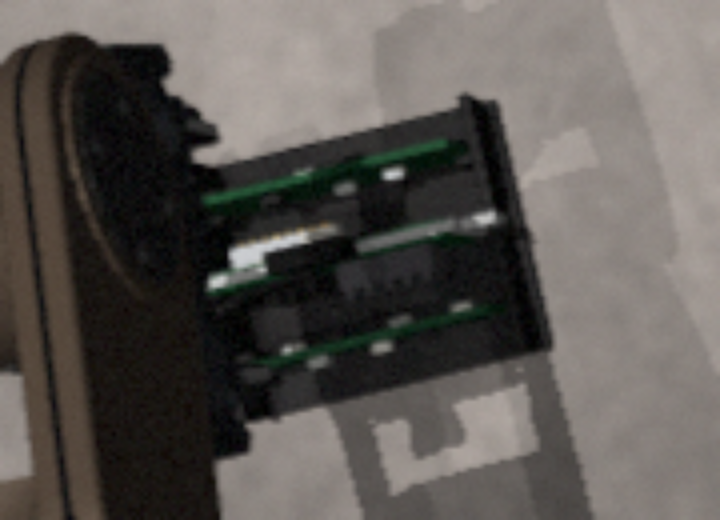

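Run:
```python
from h import *
d0=d
t=d['top']['frame'][:,:,::-1].copy();s=d['side']['frame'][:,:,::-1].copy()
K=8
t=cv2.resize(t[215:275,100:200],None,fx=K,fy=K,interpolation=cv2.INTER_CUBIC);s=cv2.resize(s[140:215,165:245],None,fx=K,fy=K,interpolation=cv2.INTER_CUBIC)
c=np.array([.4693,.2303]);a=np.radians(12.35);X=np.array([np.cos(a),np.sin(a)]);Y=np.array([-X[1],X[0]])
def P(x,y,z):return np.r_[c+x*X+y*Y,z+.008]
for im,n,o in((t,'top',(100,215)),(s,'side',(165,140))):
  def L(p,q,col):
    a,b=[tuple(int(v) for v in ((proj(n,w)-o+.5)*K-.5)) for w in(p,q)];cv2.line(im,a,b,col,1)
  for z in(.095,.125):
    for dx in(-.005,.005):L(P(dx,-.017,z),P(dx,.017,z),(0,0,255))
    for dy in(-.017,.017):L(P(-.005,dy,z),P(.005,dy,z),(0,0,255))
  for dy in(-.017,.017):L(P(-.005,dy,.095),P(-.005,dy,.125),(0,0,255))
  L(P(0,-.062,.095),P(0,.062,.095),(255,255,0));L(P(0,-.078,.08),P(0,-.062,.08),(0,255,255));L(P(0,.078,.08),P(0,.062,.08),(0,255,255))
  cv2.imwrite(f'pics/ov_{n}.png',im)
```

```text
(no output)
```

View pics/ov_top.png

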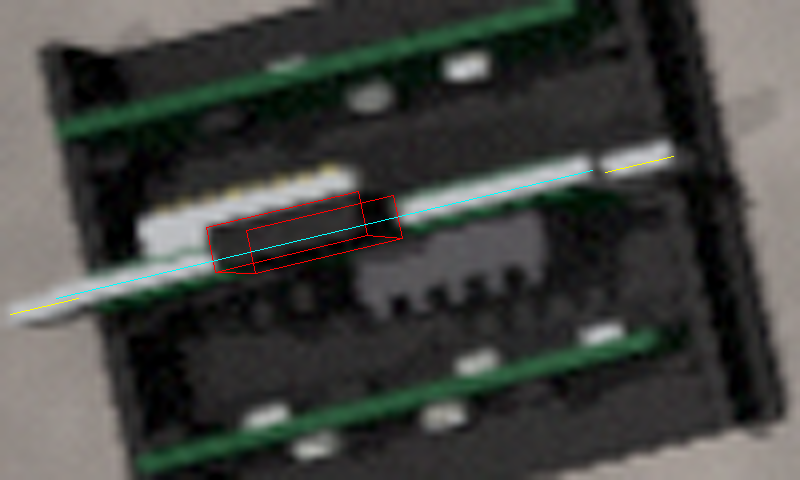

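View pics/ov_side.png

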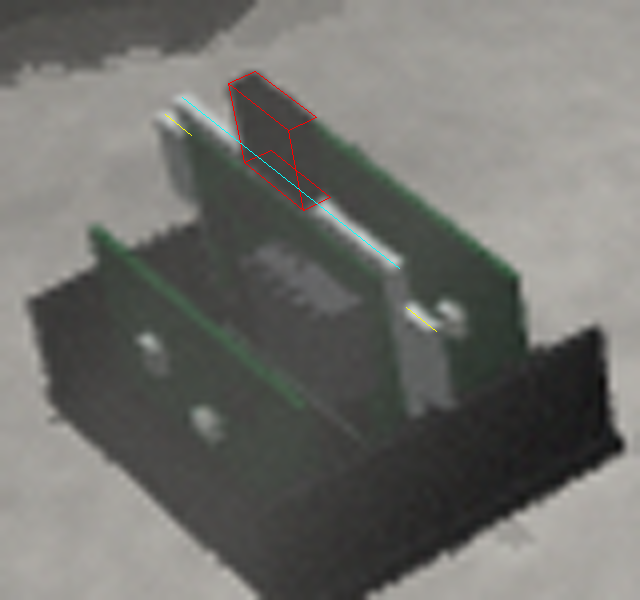

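The projected pull and ears match both pictures to within about 1 mm, so I'll go down.

```bash
python3 -m jog '[{"grip":0,"x":3.9,"y":2,"z":20,"rx":0,"ry":0,"rz":0.1},{"grip":0,"x":0,"y":0,"z":25,"rx":0,"ry":0,"rz":0},{"grip":0,"x":0,"y":0,"z":25,"rx":0,"ry":0,"rz":0},{"grip":0,"x":0,"y":0,"z":20,"rx":0,"ry":0,"rz":0},{"grip":0,"x":0,"y":0,"z":0,"rx":0,"ry":0,"rz":0},{"grip":0,"x":0,"y":0,"z":0,"rx":0,"ry":0,"rz":0}]';  python3 st.py .4697 .2303 .278 12.4
```

```text
time: 4.37
eef_pos: [0.4705, 0.2274, 0.3137]
tcp_rot: [0.994, 0.107, -0.001, 0.0]
contact_force: [0.3, 0.2, 0.4]
opening: 0.999
t 4.37 p [0.4705 0.2274 0.3137] xyaw 12.25 z [-0.0029 -0.0009 -1.    ] F [0.3198 0.1503 0.4425] T [ 0.0125 -0.0483  0.0427] op 0.999 j [ 0.2559  0.047   2.025  -0.0002  1.0726  0.0422]
tool delta mm [-0.0777 -3.0085 35.7304]
rz -0.1522371290373865
```

```bash
python3 -m jog '[{"grip":0,"x":0,"y":-3,"z":0,"rx":0,"ry":0,"rz":-0.1},{"grip":0,"x":0,"y":0,"z":12,"rx":0,"ry":0,"rz":0},{"grip":0,"x":0,"y":0,"z":12,"rx":0,"ry":0,"rz":0},{"grip":0,"x":0,"y":0,"z":11,"rx":0,"ry":0,"rz":0},{"grip":0,"x":0,"y":0,"z":0,"rx":0,"ry":0,"rz":0},{"grip":0,"x":0,"y":0,"z":0,"rx":0,"ry":0,"rz":0},{"grip":0,"x":0,"y":0,"z":0,"rx":0,"ry":0,"rz":0}]';  python3 st.py .4697 .2303 .278 12.4
```

```text
time: 4.95
eef_pos: [0.4698, 0.2317, 0.2796]
tcp_rot: [0.994, 0.109, -0.0, 0.0]
contact_force: [0.8, -0.5, -0.6]
opening: 0.999
t 4.95 p [0.4698 0.2317 0.2796] xyaw 12.52 z [-0.0003 -0.0001 -1.    ] F [ 0.7689 -0.4764 -0.5725] T [ 0.0142 -0.0169 -0.0382] op 0.999 j [0.2644 0.0968 2.0428 0.     1.0022 0.046 ]
tool delta mm [-0.4302  1.3759  1.5892]
rz 0.11506230377038662
```

```bash
python3 -m jog '[{"grip":1,"x":0,"y":1.4,"z":1,"rx":0,"ry":0,"rz":0},{"grip":1,"x":0,"y":0,"z":0,"rx":0,"ry":0,"rz":0},{"grip":1,"x":0,"y":0,"z":0,"rx":0,"ry":0,"rz":0},{"grip":1,"x":0,"y":0,"z":0,"rx":0,"ry":0,"rz":0},{"grip":1,"x":0,"y":0,"z":0,"rx":0,"ry":0,"rz":0},{"grip":1,"x":0,"y":0,"z":0,"rx":0,"ry":0,"rz":0},{"grip":1,"x":0,"y":0,"z":0,"rx":0,"ry":0,"rz":0},{"grip":1,"x":0,"y":0,"z":0,"rx":0,"ry":0,"rz":0}]' 80;  python3 st.py .4697 .2303 .278 12.4
```

```text
time: 5.62
eef_pos: [0.4702, 0.2304, 0.2791]
tcp_rot: [0.994, 0.109, 0.0, -0.0]
contact_force: [0.5, -0.7, 2.0]
opening: 0.1
t 5.62 p [0.4702 0.2304 0.2791] xyaw 12.51 z [ 0.0004  0.0001 -1.    ] F [ 0.5063 -0.7111  1.9687] T [0.0162 0.12   0.0416] op 0.1 j [ 0.2616  0.0969  2.0439 -0.      1.0004  0.0433]
tool delta mm [-0.4974 -0.0534  1.0553]
rz 0.11209062956237226
```

```bash
python3 -m jog '[{"grip":1,"x":0,"y":0,"z":-5,"rx":0,"ry":0,"rz":0},{"grip":1,"x":0,"y":0,"z":-10,"rx":0,"ry":0,"rz":0},{"grip":1,"x":0,"y":0,"z":-15,"rx":0,"ry":0,"rz":0},{"grip":1,"x":0,"y":0,"z":-20,"rx":0,"ry":0,"rz":0},{"grip":1,"x":0,"y":0,"z":-20,"rx":0,"ry":0,"rz":0},{"grip":1,"x":0,"y":0,"z":-25,"rx":0,"ry":0,"rz":0},{"grip":1,"x":0,"y":0,"z":-25,"rx":0,"ry":0,"rz":0},{"grip":1,"x":0,"y":0,"z":-10,"rx":0,"ry":0,"rz":0}]'; python3 -m jog '[{"grip":1,"x":0,"y":0,"z":0,"rx":0,"ry":0,"rz":0},{"grip":1,"x":0,"y":0,"z":0,"rx":0,"ry":0,"rz":0}]';  python3 st.py .5078 -.189 .405 -16.6
```

```text
time: 6.28
eef_pos: [0.4704, 0.2305, 0.4131]
tcp_rot: [0.994, 0.109, 0.003, -0.0]
contact_force: [1.0, -1.1, -1.4]
opening: 0.102
time: 6.45
eef_pos: [0.4698, 0.2302, 0.4085]
tcp_rot: [0.994, 0.109, -0.0, 0.0]
contact_force: [0.6, -1.0, -4.2]
opening: 0.098
t 6.45 p [0.4698 0.2302 0.4085] xyaw 12.51 z [-0. -0. -1.] F [ 0.5825 -1.0447 -4.1569] T [0.0234 0.0448 0.0144] op 0.098 j [ 0.2616 -0.0543  1.9426 -0.      1.2533  0.0433]
tool delta mm [-53.7381 417.5065   3.4582]
rz 29.107616861461075
```

```bash
python3 -m jog '[{"grip":1,"x":-2,"y":15,"z":0,"rx":0,"ry":0,"rz":0},{"grip":1,"x":-4,"y":30,"z":0,"rx":0,"ry":0,"rz":0},{"grip":1,"x":-4,"y":30,"z":0,"rx":0,"ry":0,"rz":0},{"grip":1,"x":-4,"y":30,"z":0,"rx":0,"ry":0,"rz":0},{"grip":1,"x":-4,"y":30,"z":0,"rx":0,"ry":0,"rz":0},{"grip":1,"x":-4,"y":30,"z":0,"rx":0,"ry":0,"rz":0},{"grip":1,"x":-4,"y":30,"z":0,"rx":0,"ry":0,"rz":0},{"grip":1,"x":-4,"y":30,"z":0,"rx":0,"ry":0,"rz":0}]'; python3 -m jog '[{"grip":1,"x":-4,"y":30,"z":0,"rx":0,"ry":0,"rz":0},{"grip":1,"x":-4,"y":30,"z":0,"rx":0,"ry":0,"rz":0},{"grip":1,"x":-4,"y":30,"z":0,"rx":0,"ry":0,"rz":0},{"grip":1,"x":-4,"y":30,"z":0,"rx":0,"ry":0,"rz":0},{"grip":1,"x":-4,"y":30,"z":0,"rx":0,"ry":0,"rz":0},{"grip":1,"x":-4,"y":30,"z":0,"rx":0,"ry":0,"rz":0},{"grip":1,"x":-2,"y":20,"z":0,"rx":0,"ry":0,"rz":0},{"grip":1,"x":0,"y":12,"z":0,"rx":0,"ry":0,"rz":0}]';python3 -m jog '[{"grip":1,"x":0,"y":0,"z":0,"rx":0,"ry":0,"rz":5},{"grip":1,"x":0,"y":0,"z":0,"rx":0,"ry":0,"rz":6},{"grip":1,"x":0,"y":0,"z":0,"rx":0,"ry":0,"rz":6},{"grip":1,"x":0,"y":0,"z":0,"rx":0,"ry":0,"rz":6},{"grip":1,"x":0,"y":0,"z":0,"rx":0,"ry":0,"rz":6},{"grip":1,"x":0,"y":0,"z":0,"rx":0,"ry":0,"rz":0},{"grip":1,"x":0,"y":0,"z":0,"rx":0,"ry":0,"rz":0},{"grip":1,"x":0,"y":0,"z":0,"rx":0,"ry":0,"rz":0}]';  python3 st.py .5078 -.189 .405 -16.6
```

```text
time: 7.12
eef_pos: [0.4888, 0.0028, 0.4058]
tcp_rot: [0.994, 0.109, -0.002, -0.001]
contact_force: [0.3, 0.3, -3.4]
opening: 0.102
time: 7.78
eef_pos: [0.5095, -0.2106, 0.4057]
tcp_rot: [0.994, 0.108, -0.002, -0.001]
contact_force: [-0.5, -0.1, -2.9]
opening: 0.103
time: 8.45
eef_pos: [0.51, -0.2081, 0.4076]
tcp_rot: [0.99, -0.142, -0.001, -0.0]
contact_force: [0.3, 0.1, -3.2]
opening: 0.097
t 8.45 p [ 0.51   -0.2081  0.4076] xyaw -16.34 z [-0.0016  0.0012 -1.    ] F [ 0.3191  0.0617 -3.1724] T [-0.0235 -0.0164  0.0087] op 0.097 j [-0.5716  0.0106  1.8803  0.0001  1.2526 -0.2864]
tool delta mm [ -7.4678 -17.6619   2.6562]
rz 0.25935378121649677
```

Run:
```python
from h import *
for n in('side','top'):
    c=read_camera(n);d[n]=c;cv2.imwrite(f'pics/{n}2.png',c['frame'][:,:,::-1])
pickle.dump(d,open('cam2.pkl','wb'))
```

```text
(no output)
```

View pics/side2.png

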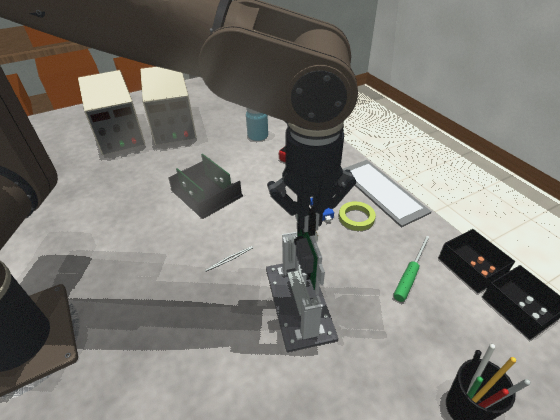

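View pics/top2.png

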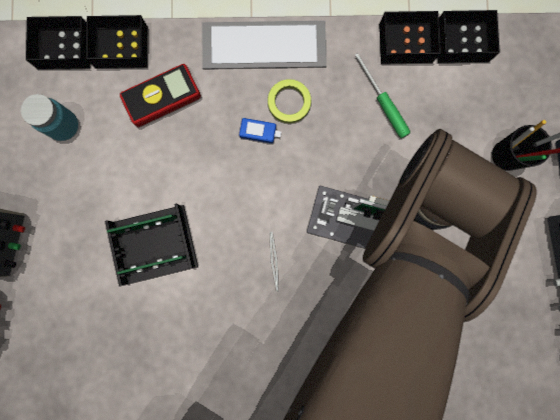

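Run:
```python
from h import *
t=d['top']['frame'][:,:,::-1];s=d['side']['frame'][:,:,::-1]
def z(im,x,y,w,h,k=16):return cv2.resize(im[y:y+h,x:x+w],None,fx=k,fy=k,interpolation=cv2.INTER_CUBIC)
cv2.imwrite('pics/zt.png',np.hstack([z(t,318,193,24,30),z(t,398,215,24,30)]))
cv2.imwrite('pics/zs.png',np.hstack([z(s,278,228,24,30),z(s,300,290,24,30)]))
```

```text
(no output)
```

View pics/zt.png

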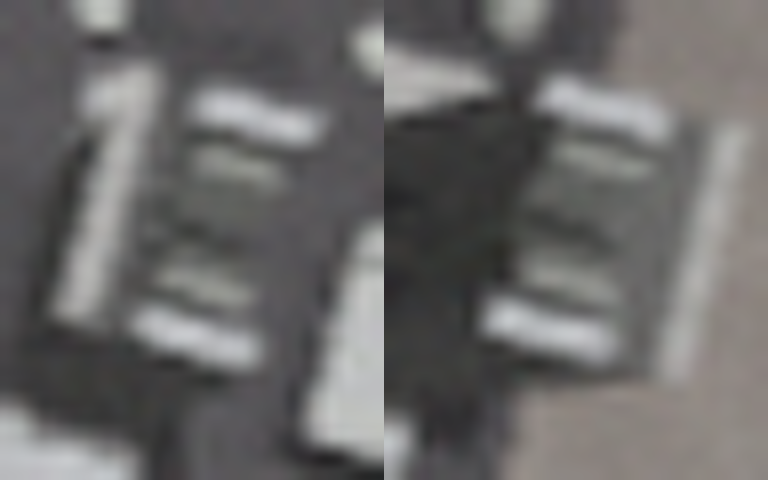

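View pics/zs.png

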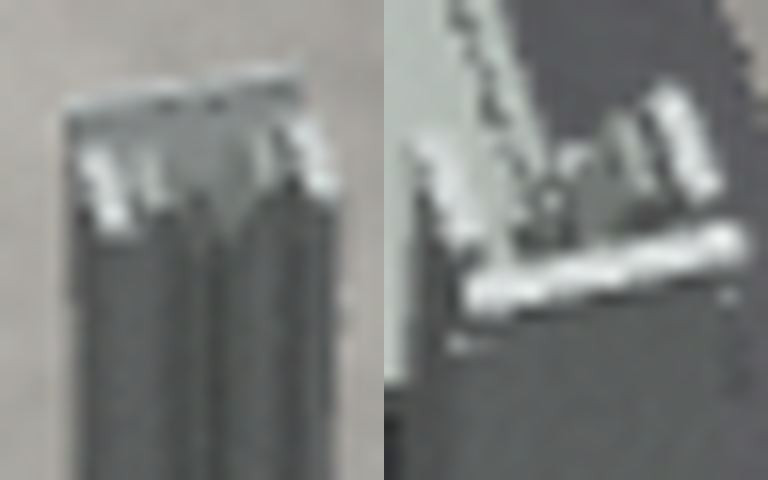

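Run:
```python
from h import *
np.set_printoptions(precision=4,suppress=True)
t=d['top']['frame'];s=d['side']['frame']
def comps(im,x,y,w,h,th,k=8):
    g=cv2.cvtColor(im[y:y+h,x:x+w],cv2.COLOR_RGB2GRAY);g=cv2.resize(g,None,fx=k,fy=k,interpolation=cv2.INTER_CUBIC)
    n,l,st,ce=cv2.connectedComponentsWithStats((g>th).astype(np.uint8))
    return [(st[i,4]/k/k,uc(*ce[i],x,y,k)) for i in range(1,n) if st[i,4]>k*k*3]
def pr(n,L,z):
    for a,u in L:print(n,round(a,1),np.round(u,2),plane(n,u,z))
for th in (165,):
  print('L');pr('top',comps(t,318,193,24,30,th),.114);print('R');pr('top',comps(t,398,215,24,30,th),.114)
for th in(150,165):
  print('sL');pr('side',comps(s,278,228,24,30,th),.114);print('sR');pr('side',comps(s,300,290,24,30,th),.114)
```

```text
L
top 18.5 [324.46 203.28] [ 0.536  -0.1055  0.114 ]
top 9.4 [333.55 199.8 ] [ 0.542  -0.1222  0.114 ]
top 33.4 [339.89 215.63] [ 0.513  -0.1328  0.114 ]
top 9.4 [329.82 213.61] [ 0.517  -0.1147  0.114 ]
top 16.7 [320.49 221.23] [ 0.5035 -0.0974  0.114 ]
R
top 8.5 [399.33 219.6 ] [ 0.5037 -0.2404  0.114 ]
top 10.7 [411.63 221.27] [ 0.5003 -0.2626  0.114 ]
top 9.4 [407.85 235.11] [ 0.4754 -0.2547  0.114 ]
sL
side 318.5 [288.87 238.25] [ 0.526  -0.1153  0.114 ]
side 18.8 [284.99 238.87] [ 0.5186 -0.1129  0.114 ]
sR
side 170.0 [306.03 300.37] [ 0.4792 -0.2541  0.114 ]
side 4.1 [322.63 291.66] [ 0.5135 -0.2534  0.114 ]
side 16.0 [318.39 298.45] [ 0.4995 -0.2613  0.114 ]
side 3.9 [315.14 299.2 ] [ 0.4939 -0.2598  0.114 ]
sL
side 147.5 [282.45 235.71] [ 0.5184 -0.103   0.114 ]
side 17.2 [297.8 236.7] [ 0.5435 -0.1205  0.114 ]
side 9.5 [284.16 239.19] [ 0.5167 -0.1128  0.114 ]
side 19.0 [300.47 246.4 ] [ 0.5347 -0.145   0.114 ]
side 9.4 [279.6  255.71] [ 0.4883 -0.1453  0.114 ]
sR
side 133.3 [305.74 300.84] [ 0.4782 -0.2546  0.114 ]
side 13.8 [307.21 294.68] [ 0.487  -0.2453  0.114 ]
side 13.5 [318.39 298.46] [ 0.4995 -0.2613  0.114 ]
```

```bash
python3 -m jog '[{"grip":1,"x":-3,"y":-9,"z":0,"rx":0,"ry":0,"rz":0.1},{"grip":1,"x":-3.5,"y":-9,"z":0,"rx":0,"ry":0,"rz":0},{"grip":1,"x":0,"y":0,"z":20,"rx":0,"ry":0,"rz":0},{"grip":1,"x":0,"y":0,"z":20,"rx":0,"ry":0,"rz":0},{"grip":1,"x":0,"y":0,"z":12,"rx":0,"ry":0,"rz":0},{"grip":1,"x":0,"y":0,"z":0,"rx":0,"ry":0,"rz":0},{"grip":1,"x":0,"y":0,"z":0,"rx":0,"ry":0,"rz":0},{"grip":1,"x":0,"y":0,"z":0,"rx":0,"ry":0,"rz":0}]';  python3 st.py .5089 -.1886 .348 -16.5
```

```text
time: 9.22
eef_pos: [0.5093, -0.1893, 0.3579]
tcp_rot: [0.99, -0.144, 0.001, 0.0]
contact_force: [-0.2, -0.3, -2.6]
opening: 0.102
t 9.22 p [ 0.5093 -0.1893  0.3579] xyaw -16.58 z [ 0.0016 -0.0008 -1.    ] F [-0.1931 -0.2525 -2.6394] T [-0.0322 -0.0126  0.0103] op 0.102 j [-0.5427  0.0405  1.9443  0.0001  1.155  -0.2534]
tool delta mm [-0.6408 -0.5816  9.8915]
rz -0.07730921837974591
```

```bash
python3 -m jog '[{"grip":1,"x":-0.5,"y":-0.5,"z":8,"rx":0,"ry":0,"rz":0},{"grip":1,"x":0,"y":0,"z":0,"rx":0,"ry":0,"rz":0},{"grip":1,"x":0,"y":0,"z":0,"rx":0,"ry":0,"rz":0},{"grip":1,"x":0,"y":0,"z":0,"rx":0,"ry":0,"rz":0},{"grip":1,"x":0,"y":0,"z":0,"rx":0,"ry":0,"rz":0},{"grip":1,"x":0,"y":0,"z":0,"rx":0,"ry":0,"rz":0}]';  python3 st.py .5089 -.1886 .348 -16.5
python3 - <<'E'
from h import *
for n in('side','top'):
    c=read_camera(n);d[n]=c
pickle.dump(d,open('cam3.pkl','wb'))
def z(im,x,y,w,h,k):return cv2.resize(im[y:y+h,x:x+w,::-1],None,fx=k,fy=k,interpolation=cv2.INTER_CUBIC)
cv2.imwrite('pics/s3.png',z(d['side']['frame'],260,200,90,100,6));cv2.imwrite('pics/t3.png',z(d['top']['frame'],300,170,130,90,6))
E
```

```text
time: 9.72
eef_pos: [0.5087, -0.1888, 0.349]
tcp_rot: [0.99, -0.144, 0.0, 0.0]
contact_force: [-0.0, -0.3, -2.6]
opening: 0.103
t 9.72 p [ 0.5087 -0.1888  0.349 ] xyaw -16.6 z [ 0.0004 -0.0003 -1.    ] F [-0.0089 -0.2658 -2.6466] T [0.0267 0.0215 0.0107] op 0.103 j [-0.5424  0.0487  1.9531  0.      1.1394 -0.2528]
tool delta mm [ 0.1349 -0.2582  1.0166]
rz -0.09771872700236273
```

View pics/s3.png

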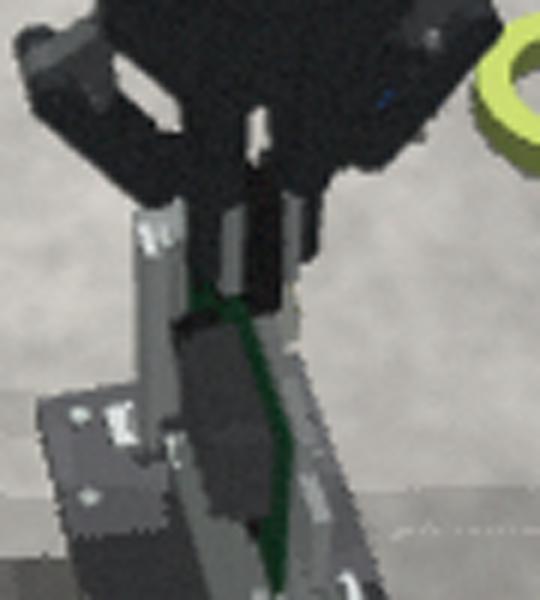

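View pics/t3.png

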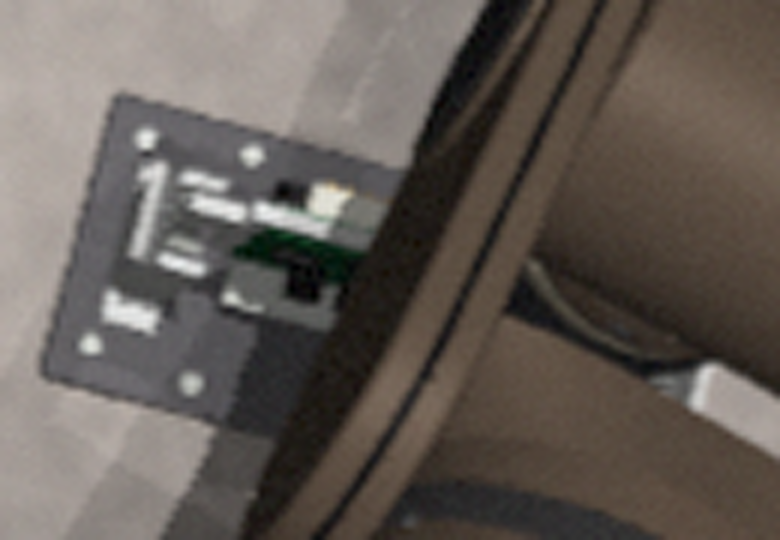

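Run:
```python
from h import *
d.update(pickle.load(open('cam3.pkl','rb')))
np.set_printoptions(precision=4,suppress=True)
K=14;ox,oy=315,190
im=cv2.resize(d['top']['frame'][oy:oy+36,ox:ox+55,::-1],None,fx=K,fy=K,interpolation=cv2.INTER_CUBIC)
def frame(c,yaw):
    a=np.radians(yaw-90);X=np.array([np.cos(a),np.sin(a)]);Y=np.array([-X[1],X[0]]);return lambda x,y,z:np.r_[np.array(c)+x*X+y*Y,z]
def L(im,n,p,q,col,o,K):
    a,b=[tuple(int(v) for v in ((proj(n,w)-o+.5)*K-.5)) for w in(p,q)];cv2.line(im,a,b,col,1)
B=frame((.5087,-.1886),73.45);M=frame((.5087,-.1888),73.4)
zb=.0779
def draw(im,n,o,K):
    for sg in(1,-1):
        L(im,n,B(0,sg*.068,.115),B(0,sg*.080,.115),(0,0,255),o,K)
        for x in(-.006,.006):L(im,n,B(x,sg*.068,.115),B(x,sg*.079,.115),(0,0,255),o,K)
        for x in(-.0025,.0025):L(im,n,M(x,sg*.062,zb+.08),M(x,sg*.078,zb+.08),(0,255,255),o,K)
        L(im,n,M(-.0025,sg*.078,zb+.08),M(.0025,sg*.078,zb+.08),(0,255,255),o,K)
        for x in(-.0025,.0025):L(im,n,M(x,sg*.017,zb+.095),M(x,sg*.062,zb+.095),(255,255,0),o,K)
        L(im,n,M(0,sg*.07,zb+.0475),M(0,sg*.078,zb+.055),(255,0,255),o,K)
draw(im,'top',(ox,oy),K);cv2.imwrite('pics/ot3.png',im)
K=9;o=(270,220);s=cv2.resize(d['side']['frame'][220:285+0,270:340,::-1],None,fx=K,fy=K,interpolation=cv2.INTER_CUBIC);draw(s,'side',o,K);cv2.imwrite('pics/os3.png',s)
```

```text
(no output)
```

View pics/ot3.png

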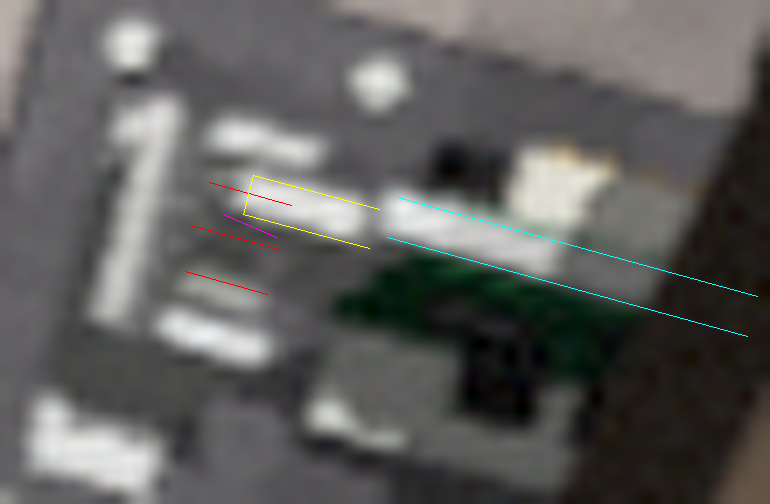

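View pics/os3.png

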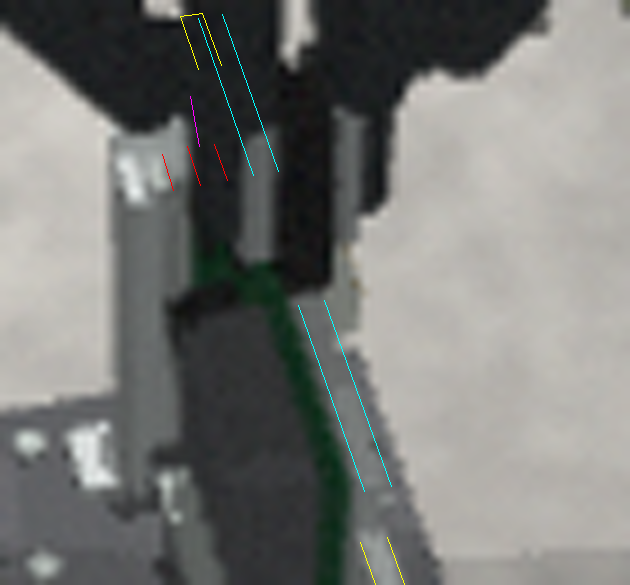

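```bash
python3 -m jog '[{"grip":1,"x":0.1,"y":0.4,"z":5,"rx":0,"ry":0,"rz":-0.1},{"grip":1,"x":0,"y":0,"z":5,"rx":0,"ry":0,"rz":0},{"grip":1,"x":0,"y":0,"z":4,"rx":0,"ry":0,"rz":0},{"grip":1,"x":0,"y":0,"z":0,"rx":0,"ry":0,"rz":0},{"grip":1,"x":0,"y":0,"z":0,"rx":0,"ry":0,"rz":0},{"grip":1,"x":0,"y":0,"z":0,"rx":0,"ry":0,"rz":0}]';  python3 st.py .5089 -.1891 .33 -16.5
```

```text
time: 10.32
eef_pos: [0.5087, -0.1891, 0.3346]
tcp_rot: [0.99, -0.143, -0.0, -0.0]
contact_force: [-0.5, -0.4, -3.4]
opening: 0.1
t 10.32 p [ 0.5087 -0.1891  0.3346] xyaw -16.49 z [-0.0001  0.     -1.    ] F [-0.4819 -0.4194 -3.4101] T [ 0.0061 -0.045  -0.0295] op 0.1 j [-0.543   0.0654  1.9638 -0.      1.1125 -0.2552]
tool delta mm [ 0.2256 -0.1115  4.6341]
rz 0.012647476012233483
```

Run:
```python
from h import *
for n in('side','top'):
    c=read_camera(n);d[n]=c
pickle.dump(d,open('cam4.pkl','wb'))
def z(im,x,y,w,h,k):return cv2.resize(im[y:y+h,x:x+w,::-1],None,fx=k,fy=k,interpolation=cv2.INTER_CUBIC)
cv2.imwrite('pics/s4.png',z(d['side']['frame'],270,220,70,120,5));cv2.imwrite('pics/t4.png',z(d['top']['frame'],315,190,55,36,14))
```

```text
(no output)
```

View pics/s4.png

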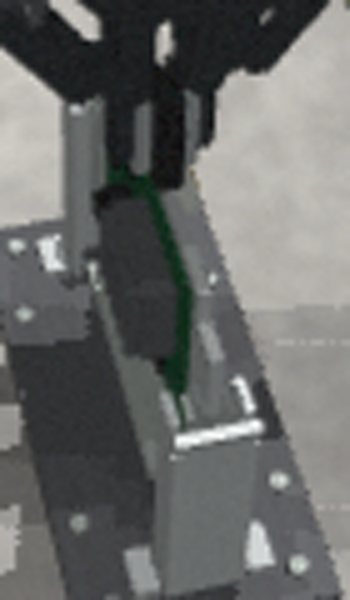

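View pics/t4.png

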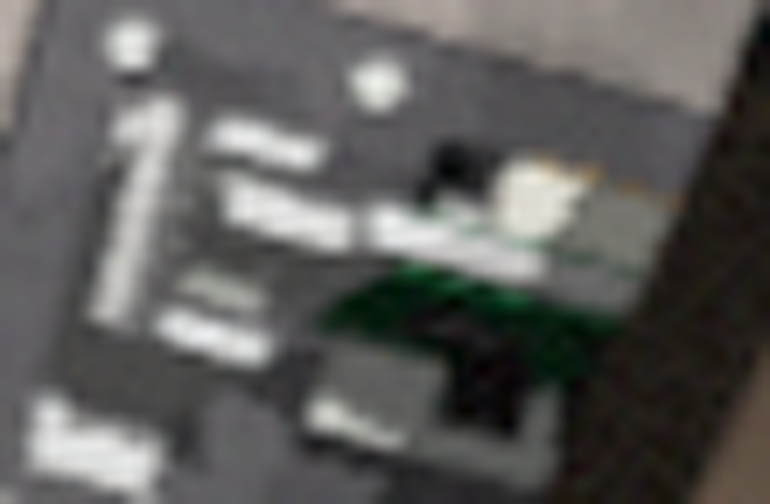

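Run:
```python
from h import *
d.update(pickle.load(open('cam4.pkl','rb')))
x,y,w,h=315,190,55,36;k=8
g=cv2.cvtColor(d['top']['frame'][y:y+h,x:x+w],cv2.COLOR_RGB2GRAY);g=cv2.resize(g,None,fx=k,fy=k,interpolation=cv2.INTER_CUBIC)
n,l,st,ce=cv2.connectedComponentsWithStats((g>160).astype(np.uint8))
a=np.radians(-16.55);X=np.array([np.cos(a),np.sin(a)]);Y=np.array([-X[1],X[0]])
for i in range(1,n):
    if st[i,4]>200:
        u=uc(*ce[i],x,y,k)
        for z in(.114,.1435,.1585):
            p=plane('top',u,z)[:2]-[.5087,-.1886];print(np.round(u,1),round(st[i,4]/64,1),z,'bx,by',(p@X*1000).round(1),(p@Y*1000).round(1))
```

```text
[315.2 191.6] 6.4 0.114 bx,by 18.5 109.2
[315.2 191.6] 6.4 0.1435 bx,by 14.1 110.8
[315.2 191.6] 6.4 0.1585 bx,by 11.9 111.6
[345.7 190.1] 4.0 0.114 bx,by 36.1 56.3
[345.7 190.1] 4.0 0.1435 bx,by 31.2 59.7
[345.7 190.1] 4.0 0.1585 bx,by 28.6 61.5
[323.9 192.7] 8.9 0.114 bx,by 20.9 93.4
[323.9 192.7] 8.9 0.1435 bx,by 16.5 95.6
[323.9 192.7] 8.9 0.1585 bx,by 14.2 96.6
[341.5 195.5] 9.1 0.114 bx,by 24.5 61.1
[341.5 195.5] 9.1 0.1435 bx,by 19.9 64.4
[341.5 195.5] 9.1 0.1585 bx,by 17.6 66.0
[324.4 203.5] 36.9 0.114 bx,by 2.1 87.4
[324.4 203.5] 36.9 0.1435 bx,by -1.7 89.7
[324.4 203.5] 36.9 0.1585 bx,by -3.6 90.9
[333.5 199.8] 15.5 0.114 bx,by 13.0 73.2
[333.5 199.8] 15.5 0.1435 bx,by 8.8 76.1
[333.5 199.8] 15.5 0.1585 bx,by 6.7 77.5
[349.2 205.6] 60.9 0.114 bx,by 10.4 43.0
[349.2 205.6] 60.9 0.1435 bx,by 6.3 46.9
[349.2 205.6] 60.9 0.1585 bx,by 4.3 48.9
[335.1 204.9] 26.3 0.114 bx,by 4.8 68.0
[335.1 204.9] 26.3 0.1435 bx,by 0.9 71.1
[335.1 204.9] 26.3 0.1585 bx,by -1.1 72.6
[329.8 213.6] 15.8 0.114 bx,by -13.0 73.3
[329.8 213.6] 15.8 0.1435 bx,by -16.3 76.1
[329.8 213.6] 15.8 0.1585 bx,by -18.0 77.5
[321.  221.8] 35.2 0.114 bx,by -31.7 84.8
[321.  221.8] 35.2 0.1435 bx,by -34.3 87.3
[321.  221.8] 35.2 0.1585 bx,by -35.6 88.5
[338.5 219.4] 4.5 0.114 bx,by -19.0 55.3
[338.5 219.4] 4.5 0.1435 bx,by -22.1 58.8
[338.5 219.4] 4.5 0.1585 bx,by -23.6 60.5
```

```bash
python3 -m jog '[{"grip":1,"x":-0.4,"y":0.8,"z":1,"rx":0,"ry":0,"rz":0},{"grip":1,"x":0,"y":0,"z":1,"rx":0,"ry":0,"rz":0},{"grip":1,"x":0,"y":0,"z":1,"rx":0,"ry":0,"rz":0},{"grip":1,"x":0,"y":0,"z":1,"rx":0,"ry":0,"rz":0},{"grip":1,"x":0,"y":0,"z":0,"rx":0,"ry":0,"rz":0}]';  python3 st.py;  python3 -m jog '[{"grip":1,"x":0,"y":0,"z":1,"rx":0,"ry":0,"rz":0},{"grip":1,"x":0,"y":0,"z":1,"rx":0,"ry":0,"rz":0},{"grip":1,"x":0,"y":0,"z":0,"rx":0,"ry":0,"rz":0}]';  python3 st.py
```

```text
time: 10.83
eef_pos: [0.5079, -0.1898, 0.3304]
tcp_rot: [0.99, -0.143, -0.0, -0.0]
contact_force: [-0.4, 0.3, -3.1]
opening: 0.102
t 10.83 p [ 0.5079 -0.1898  0.3304] xyaw -16.49 z [-0.0005  0.0003 -1.    ] F [-0.3789  0.3042 -3.1396] T [-0.0038 -0.0425  0.045 ] op 0.102 j [-0.5448  0.0694  1.968  -0.      1.1048 -0.2569]
time: 11.08
eef_pos: [0.5079, -0.1898, 0.3287]
tcp_rot: [0.99, -0.144, -0.0, -0.0]
contact_force: [-1.1, -0.2, -2.9]
opening: 0.1
t 11.08 p [ 0.5079 -0.1898  0.3287] xyaw -16.51 z [-0.0006  0.0002 -1.    ] F [-1.0555 -0.1887 -2.87  ] T [ 0.0902  0.2022 -0.106 ] op 0.1 j [-0.5448  0.0716  1.9691 -0.0001  1.1016 -0.2566]
```

```bash
python3 -m jog '[{"grip":1,"x":0,"y":0,"z":0.8,"rx":0,"ry":0,"rz":0},{"grip":1,"x":0,"y":0,"z":0.8,"rx":0,"ry":0,"rz":0}]';  python3 st.py;  python3 -m jog '[{"grip":1,"x":0,"y":0,"z":0.8,"rx":0,"ry":0,"rz":0},{"grip":1,"x":0,"y":0,"z":0.8,"rx":0,"ry":0,"rz":0}]';  python3 st.py
```

```text
time: 11.25
eef_pos: [0.5081, -0.1899, 0.3282]
tcp_rot: [0.99, -0.143, -0.0, 0.0]
contact_force: [-3.1, 1.8, 5.2]
opening: 0.101
t 11.25 p [ 0.5081 -0.1899  0.3282] xyaw -16.5 z [-0.0005  0.     -1.    ] F [-3.0659  1.7556  5.2469] T [ 0.2926  0.7671 -0.0942] op 0.101 j [-0.5447  0.0726  1.969  -0.0002  1.1004 -0.2567]
time: 11.42
eef_pos: [0.5083, -0.19, 0.3275]
tcp_rot: [0.99, -0.143, 0.0, 0.0]
contact_force: [-4.2, 2.1, 8.3]
opening: 0.103
t 11.42 p [ 0.5083 -0.19    0.3275] xyaw -16.49 z [ 0.0001 -0.0004 -1.    ] F [-4.1806  2.0888  8.3074] T [ 0.4039  0.9596 -0.1074] op 0.103 j [-0.5447  0.0737  1.9692 -0.0003  1.0984 -0.2568]
```

```bash
python3 -m jog '[{"grip":1,"x":-0.7,"y":0,"z":0.8,"rx":0,"ry":0,"rz":0},{"grip":1,"x":0,"y":0,"z":0.8,"rx":0,"ry":0,"rz":0}]';  python3 st.py;  python3 -m jog '[{"grip":1,"x":0,"y":0,"z":0.8,"rx":0,"ry":0,"rz":0},{"grip":1,"x":0,"y":0,"z":0.8,"rx":0,"ry":0,"rz":0}]';  python3 st.py
```

```text
time: 11.58
eef_pos: [0.5079, -0.1899, 0.3269]
tcp_rot: [0.99, -0.143, 0.001, 0.0]
contact_force: [-4.5, 2.1, 10.9]
opening: 0.102
t 11.58 p [ 0.5079 -0.1899  0.3269] xyaw -16.49 z [ 0.002  -0.0012 -1.    ] F [-4.4871  2.0704 10.8996] T [ 0.4859  0.9308 -0.0921] op 0.102 j [-0.545   0.0733  1.9707  0.      1.0952 -0.2572]
time: 11.75
eef_pos: [0.5081, -0.19, 0.3261]
tcp_rot: [0.99, -0.143, 0.001, 0.001]
contact_force: [-5.5, 1.8, 13.5]
opening: 0.101
t 11.75 p [ 0.5081 -0.19    0.3261] xyaw -16.48 z [ 0.0024 -0.0016 -1.    ] F [-5.4584  1.7981 13.5189] T [ 0.4692  1.0616 -0.0319] op 0.101 j [-0.5449  0.0747  1.9709 -0.0002  1.0931 -0.2572]
```

```bash
python3 -m jog '[{"grip":1,"x":-0.6,"y":0,"z":0.8,"rx":0,"ry":0,"rz":0},{"grip":1,"x":0,"y":0,"z":0.8,"rx":0,"ry":0,"rz":0}]';  python3 st.py;  python3 -m jog '[{"grip":1,"x":0,"y":0,"z":0.8,"rx":0,"ry":0,"rz":0},{"grip":1,"x":0,"y":0,"z":0.8,"rx":0,"ry":0,"rz":0}]';  python3 st.py
```

```text
time: 11.92
eef_pos: [0.5075, -0.1899, 0.3241]
tcp_rot: [0.99, -0.143, 0.002, 0.001]
contact_force: [-3.3, 0.1, 5.1]
opening: 0.1
t 11.92 p [ 0.5075 -0.1899  0.3241] xyaw -16.47 z [ 0.0032 -0.0023 -1.    ] F [-3.2769  0.0901  5.1332] T [ 0.072   0.7468 -0.0492] op 0.1 j [-0.5452  0.0756  1.9739 -0.0003  1.0882 -0.2576]
time: 12.08
eef_pos: [0.5073, -0.1898, 0.3213]
tcp_rot: [0.99, -0.143, 0.002, 0.001]
contact_force: [-1.7, 0.4, 5.5]
opening: 0.097
t 12.08 p [ 0.5073 -0.1898  0.3213] xyaw -16.48 z [ 0.0029 -0.0021 -1.    ] F [-1.6936  0.4407  5.4792] T [ 0.0773  0.4673 -0.1593] op 0.097 j [-0.5454  0.0787  1.9762 -0.0003  1.0831 -0.2575]
```

```bash
for i in 1; do python3 -m jog '[{"grip":1,"x":-0.2,"y":0,"z":0.8,"rx":0,"ry":0,"rz":0},{"grip":1,"x":0,"y":0,"z":0.8,"rx":0,"ry":0,"rz":0}]';done;  python3 st.py;  python3 -m jog '[{"grip":1,"x":0,"y":0,"z":0.8,"rx":0,"ry":0,"rz":0},{"grip":1,"x":0,"y":0,"z":0.8,"rx":0,"ry":0,"rz":0}]';  python3 st.py
```

```text
time: 12.25
eef_pos: [0.5072, -0.1898, 0.3197]
tcp_rot: [0.99, -0.143, 0.002, 0.001]
contact_force: [-1.6, 0.5, 5.2]
opening: 0.103
t 12.25 p [ 0.5072 -0.1898  0.3197] xyaw -16.48 z [ 0.0033 -0.0022 -1.    ] F [-1.5676  0.55    5.1993] T [ 0.128   0.3668 -0.097 ] op 0.103 j [-0.5454  0.0804  1.9777 -0.0002  1.0795 -0.2576]
time: 12.42
eef_pos: [0.5072, -0.1898, 0.3181]
tcp_rot: [0.99, -0.143, 0.002, 0.001]
contact_force: [-2.1, 1.1, 5.6]
opening: 0.1
t 12.42 p [ 0.5072 -0.1898  0.3181] xyaw -16.49 z [ 0.0032 -0.0021 -1.    ] F [-2.0631  1.0534  5.6436] T [ 0.0622  0.3884 -0.065 ] op 0.1 j [-0.5455  0.0825  1.9787 -0.0002  1.0765 -0.2576]
```

Steady sliding at about 5.5 N. The bar should be at TCP z ≈ 0.312, so I'll use smaller steps.

```bash
python3 -m jog '[{"grip":1,"x":0,"y":0,"z":0.7,"rx":0,"ry":0,"rz":0},{"grip":1,"x":0,"y":0,"z":0.7,"rx":0,"ry":0,"rz":0}]'|sed -n '1,4p';  python3 -m jog '[{"grip":1,"x":0,"y":0,"z":0.7,"rx":0,"ry":0,"rz":0},{"grip":1,"x":0,"y":0,"z":0.7,"rx":0,"ry":0,"rz":0}]'; python3 st.py
```

```text
time: 12.58
eef_pos: [0.5073, -0.1898, 0.3166]
tcp_rot: [0.99, -0.143, 0.002, 0.001]
contact_force: [-1.2, 0.1, 5.7]
time: 12.75
eef_pos: [0.5072, -0.1898, 0.3152]
tcp_rot: [0.99, -0.143, 0.002, 0.001]
contact_force: [-1.3, 0.3, 5.8]
opening: 0.103
t 12.75 p [ 0.5072 -0.1898  0.3152] xyaw -16.49 z [ 0.0031 -0.0021 -1.    ] F [-1.2577  0.3336  5.8223] T [ 0.0298  0.4077 -0.0459] op 0.103 j [-0.5455  0.0861  1.9806 -0.0002  1.0712 -0.2576]
```

```bash
python3 -m jog '[{"grip":1,"x":0,"y":0,"z":0.6,"rx":0,"ry":0,"rz":0},{"grip":1,"x":0,"y":0,"z":0.6,"rx":0,"ry":0,"rz":0}]'; python3 st.py
```

```text
time: 12.92
eef_pos: [0.5073, -0.1898, 0.314]
tcp_rot: [0.99, -0.143, 0.002, 0.001]
contact_force: [-2.1, 1.3, 5.5]
opening: 0.103
t 12.92 p [ 0.5073 -0.1898  0.314 ] xyaw -16.49 z [ 0.0031 -0.0021 -1.    ] F [-2.114   1.3306  5.4507] T [ 0.1058  0.4638 -0.0584] op 0.103 j [-0.5454  0.0876  1.9814 -0.0002  1.0688 -0.2576]
```

```bash
python3 -m jog '[{"grip":1,"x":0,"y":0,"z":0.6,"rx":0,"ry":-0.1,"rz":0},{"grip":1,"x":0,"y":0,"z":0.6,"rx":0,"ry":-0.1,"rz":0}]'; python3 st.py
```

```text
time: 13.08
eef_pos: [0.5075, -0.1899, 0.3131]
tcp_rot: [0.99, -0.143, 0.001, 0.001]
contact_force: [-1.0, 0.6, 5.3]
opening: 0.102
t 13.08 p [ 0.5075 -0.1899  0.3131] xyaw -16.49 z [ 0.0011 -0.0016 -1.    ] F [-1.0114  0.595   5.2615] T [ 0.0744  0.1642 -0.0791] op 0.102 j [-0.5453  0.0897  1.9811 -0.0008  1.069  -0.257 ]
```

```bash
python3 -m jog '[{"grip":1,"x":0,"y":0,"z":0.6,"rx":0,"ry":0,"rz":0},{"grip":1,"x":0,"y":0,"z":0.6,"rx":0,"ry":0,"rz":0}]'; python3 st.py
```

```text
time: 13.25
eef_pos: [0.5075, -0.1899, 0.3119]
tcp_rot: [0.99, -0.143, 0.001, 0.001]
contact_force: [-1.6, 1.0, 5.7]
opening: 0.104
t 13.25 p [ 0.5075 -0.1899  0.3119] xyaw -16.49 z [ 0.0012 -0.0016 -1.    ] F [-1.6363  0.9588  5.7099] T [ 0.0965  0.1982 -0.0254] op 0.104 j [-0.5453  0.0912  1.9818 -0.0008  1.0667 -0.257 ]
```

```bash
python3 -m jog '[{"grip":1,"x":0,"y":0,"z":0.5,"rx":0,"ry":0,"rz":0},{"grip":1,"x":0,"y":0,"z":0.5,"rx":0,"ry":0,"rz":0}]'; python3 st.py
```

```text
time: 13.42
eef_pos: [0.5075, -0.1899, 0.3109]
tcp_rot: [0.99, -0.143, 0.001, 0.001]
contact_force: [-1.6, 0.8, 4.0]
opening: 0.103
t 13.42 p [ 0.5075 -0.1899  0.3109] xyaw -16.49 z [ 0.0012 -0.0016 -1.    ] F [-1.6035  0.8154  3.9927] T [ 0.1226  0.1768 -0.0767] op 0.103 j [-0.5453  0.0925  1.9824 -0.0009  1.0648 -0.257 ]
```

```bash
python3 -m jog '[{"grip":1,"x":0,"y":0,"z":0.5,"rx":0,"ry":0,"rz":0},{"grip":1,"x":0,"y":0,"z":0.5,"rx":0,"ry":0,"rz":0}]'|head -4
```

```text
time: 13.58
eef_pos: [0.5075, -0.1899, 0.3102]
tcp_rot: [0.99, -0.143, 0.001, 0.001]
contact_force: [-1.9, -0.2, 8.4]
```

```bash
python3 -m jog '[{"grip":1,"x":0,"y":0,"z":0.5,"rx":0,"ry":0,"rz":0},{"grip":1,"x":0,"y":0,"z":0.5,"rx":0,"ry":0,"rz":0}]'|head -4
```

```text
time: 13.75
eef_pos: [0.5077, -0.19, 0.3102]
tcp_rot: [0.99, -0.143, 0.001, 0.001]
contact_force: [-2.8, 2.2, 12.3]
```

```bash
python3 -m jog '[{"grip":1,"x":0,"y":0,"z":0.5,"rx":0,"ry":0,"rz":0},{"grip":1,"x":0,"y":0,"z":0.5,"rx":0,"ry":0,"rz":0}]'|head -4
```

```text
time: 13.92
eef_pos: [0.5079, -0.1901, 0.3102]
tcp_rot: [0.99, -0.143, 0.001, 0.001]
contact_force: [-4.5, 2.5, 15.4]
```

Run:
```python
from h import *
for n in('side','top'):
    c=read_camera(n);d[n]=c
pickle.dump(d,open('cam5.pkl','wb'))
def z(im,x,y,w,h,k):return cv2.resize(im[y:y+h,x:x+w,::-1],None,fx=k,fy=k,interpolation=cv2.INTER_CUBIC)
cv2.imwrite('pics/s5.png',z(d['side']['frame'],265,225,75,120,5))
```

```text
(no output)
```

View pics/s5.png

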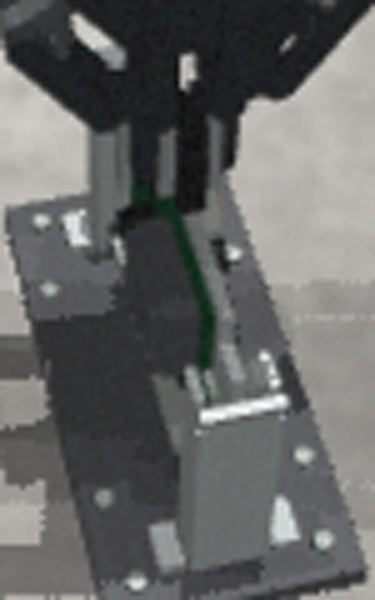

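The bar was met at TCP z = 0.3102: the height stopped changing while the force rose from 5.5 to 15 N. I'll ease off most of the push before opening.

```bash
python3 -m jog '[{"grip":1,"x":0,"y":0,"z":-0.7,"rx":0,"ry":0,"rz":0},{"grip":1,"x":-0.3,"y":0,"z":-0.7,"rx":0,"ry":0,"rz":0},{"grip":1,"x":0,"y":0,"z":0,"rx":0,"ry":0,"rz":0}]'|head -4; python3 st.py
```

```text
time: 14.27
eef_pos: [0.5073, -0.1899, 0.3102]
tcp_rot: [0.99, -0.143, 0.001, 0.001]
contact_force: [-2.1, 0.9, 7.7]
t 14.27 p [ 0.5073 -0.1899  0.3102] xyaw -16.49 z [ 0.0019 -0.002  -1.    ] F [-2.1457  0.9284  7.7414] T [ 0.2313  0.3473 -0.0379] op 0.102 j [-0.5454  0.093   1.9834 -0.0009  1.0626 -0.2572]
```

```bash
python3 -m jog '[{"grip":1,"x":0,"y":0,"z":-0.6,"rx":0,"ry":0,"rz":0},{"grip":1,"x":0,"y":0,"z":-0.4,"rx":0,"ry":0,"rz":0},{"grip":1,"x":0,"y":0,"z":0,"rx":0,"ry":0,"rz":0}]'|head -4; python3 -m jog '[{"grip":0.6,"x":0,"y":0,"z":0,"rx":0,"ry":0,"rz":0},{"grip":0.5,"x":0,"y":0,"z":0,"rx":0,"ry":0,"rz":0},{"grip":0.4,"x":0,"y":0,"z":0,"rx":0,"ry":0,"rz":0},{"grip":0.3,"x":0,"y":0,"z":0,"rx":0,"ry":0,"rz":0},{"grip":0.3,"x":0,"y":0,"z":0,"rx":0,"ry":0,"rz":0},{"grip":0.3,"x":0,"y":0,"z":0,"rx":0,"ry":0,"rz":0}]' 20; python3 st.py
```

```text
time: 14.52
eef_pos: [0.5072, -0.1899, 0.3102]
tcp_rot: [0.99, -0.143, 0.001, 0.001]
contact_force: [-0.3, 0.2, 7.6]
time: 15.02
eef_pos: [0.5062, -0.1892, 0.3075]
tcp_rot: [0.99, -0.143, -0.002, -0.0]
contact_force: [0.4, -0.6, 0.7]
opening: 0.698
t 15.02 p [ 0.5062 -0.1892  0.3075] xyaw -16.49 z [-0.0039  0.0014 -1.    ] F [ 0.3673 -0.6456  0.7449] T [ 0.0103  0.0083 -0.0554] op 0.698 j [-0.5454  0.0947  1.987  -0.001   1.064  -0.2572]
```

```bash
python3 -m jog '[{"grip":0.3,"x":0,"y":0,"z":-5,"rx":0,"ry":0,"rz":0},{"grip":0.3,"x":0,"y":0,"z":-15,"rx":0,"ry":0,"rz":0},{"grip":0.3,"x":0,"y":0,"z":-25,"rx":0,"ry":0,"rz":0},{"grip":0.3,"x":0,"y":0,"z":-25,"rx":0,"ry":0,"rz":0},{"grip":0.3,"x":0,"y":0,"z":-25,"rx":0,"ry":0,"rz":0},{"grip":0.3,"x":0,"y":0,"z":-20,"rx":0,"ry":0,"rz":0}]'; python3 -m jog '[{"grip":0.3,"x":0,"y":-25,"z":0,"rx":0,"ry":0,"rz":0},{"grip":0.3,"x":0,"y":-35,"z":0,"rx":0,"ry":0,"rz":0},{"grip":0.3,"x":0,"y":-35,"z":0,"rx":0,"ry":0,"rz":0},{"grip":0.3,"x":0,"y":-35,"z":0,"rx":0,"ry":0,"rz":0},{"grip":0.3,"x":0,"y":-35,"z":0,"rx":0,"ry":0,"rz":0},{"grip":0.3,"x":0,"y":-35,"z":0,"rx":0,"ry":0,"rz":0},{"grip":0.3,"x":0,"y":-25,"z":0,"rx":0,"ry":0,"rz":0},{"grip":0.3,"x":0,"y":0,"z":0,"rx":0,"ry":0,"rz":0}]'
python3 - <<'E'
from h import *
for n in('side','top'):
    c=read_camera(n);d[n]=c;cv2.imwrite(f'pics/{n}6.png',c['frame'][:,:,::-1])
pickle.dump(d,open('cam6.pkl','wb'))
def frame(c,yaw):
    a=np.radians(yaw-90);X=np.array([np.cos(a),np.sin(a)]);Y=np.array([-X[1],X[0]]);return lambda x,y,z:np.r_[np.array(c)+x*X+y*Y,z]
M=frame((.5083,-.1888),73.45);zb=.0391
for n,x,y,w,h,K in(('top',315,170,115,75,7),('side',265,205,75,110,5)):
    im=cv2.resize(d[n]['frame'][y:y+h,x:x+w,::-1],None,fx=K,fy=K,interpolation=cv2.INTER_CUBIC);raw=im.copy()
    def L(p,q,col):
        a,b=[tuple(int(v) for v in ((proj(n,w)-(x,y)+.5)*K-.5)) for w in(p,q)];cv2.line(im,a,b,col,1)
    for sg in(1,-1):
        L(M(0,sg*.062,zb+.08),M(0,sg*.078,zb+.08),(0,0,255));L(M(0,sg*.017,zb+.095),M(0,sg*.062,zb+.095),(255,255,0));L(M(0,sg*.062,zb+.095),M(0,sg*.062,zb),(255,0,255))
        for dx in(-.005,.005):L(M(dx,-.017,zb+.125),M(dx,.017,zb+.125),(0,255,255))
    cv2.imwrite(f'pics/o6{n}.png',np.hstack([raw,im]) if n=='side' else im)
E
```

```text
time: 15.52
eef_pos: [0.5067, -0.1894, 0.4256]
tcp_rot: [0.99, -0.143, -0.001, 0.0]
contact_force: [0.6, -0.3, 0.2]
opening: 0.697
time: 16.18
eef_pos: [0.571, 0.0301, 0.4233]
tcp_rot: [0.99, -0.141, -0.001, -0.001]
contact_force: [-0.3, -0.0, -0.7]
opening: 0.698
```

View pics/o6top.png

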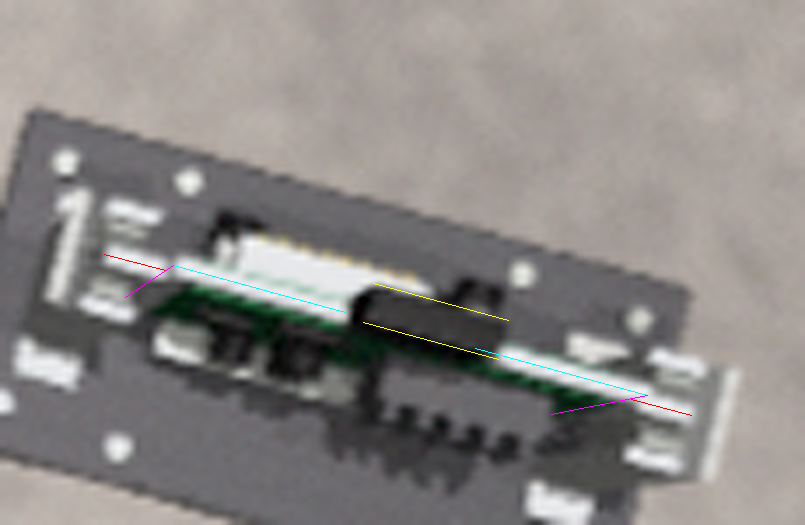

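View pics/o6side.png

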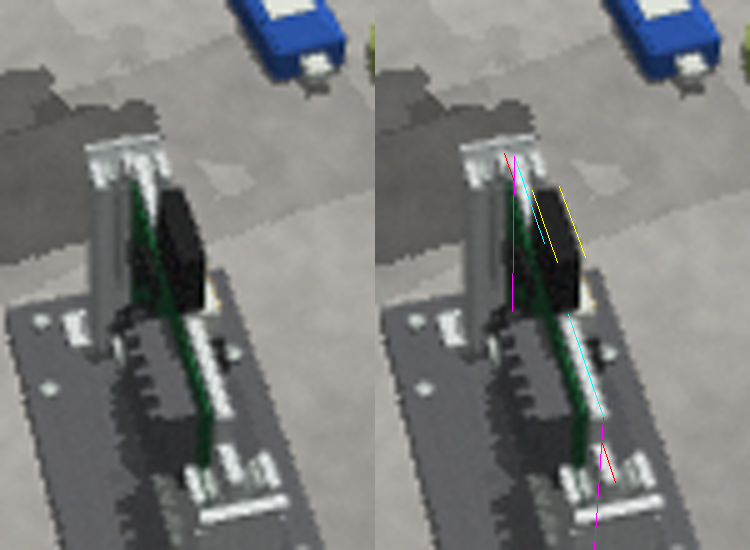

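View pics/side6.png

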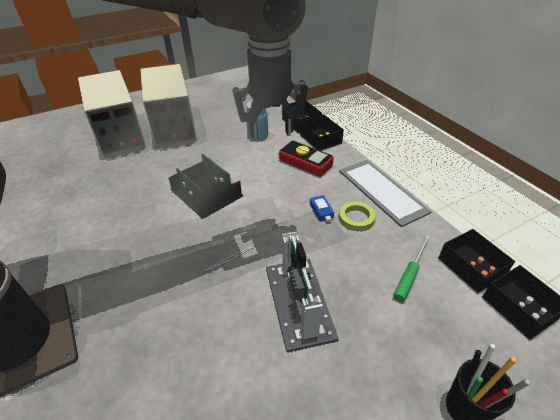

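The module is in both slots, with the pull at about (377,215) and the ears at (332,206) and (409,226). The gripper is clear, and the rack boards, battery and tweezers look untouched. I'll measure its yaw, centring and lean before signing off.

Run:
```python
from h import *
d0=pickle.load(open('cam0.pkl','rb'))
d.update(pickle.load(open('cam6.pkl','rb')))
f=d['top']['frame'];x,y,w,h=360,203,35,22;K=20
im=cv2.resize(f[y:y+h,x:x+w,::-1],None,fx=K,fy=K,interpolation=cv2.INTER_CUBIC)
cv2.imwrite('pics/pz.png',np.clip(im.astype(float)*3,0,255).astype(np.uint8))
# strips: components
x,y,w,h=315,170,115,75;k=8
g=cv2.cvtColor(f[y:y+h,x:x+w],cv2.COLOR_RGB2GRAY);g=cv2.resize(g,None,fx=k,fy=k,interpolation=cv2.INTER_CUBIC)
n,l,st,ce=cv2.connectedComponentsWithStats((g>175).astype(np.uint8))
a=np.radians(-16.55);X=np.array([np.cos(a),np.sin(a)]);Y=np.array([-X[1],X[0]])
for i in range(1,n):
    if st[i,4]>300:
        u=uc(*ce[i],x,y,k);o=[]
        for z in(.114,.119,.134):
            p=plane('top',u,z)[:2]-[.5087,-.1886];o+=[(p@X*1000).round(1),(p@Y*1000).round(1)]
        print(np.round(u,1),round(st[i,4]/64,1),o)
# disturbance check elsewhere
for n,rs in(('top',{'rack':(100,200,100,90),'bat':(235,110,50,40),'twz':(262,228,25,68)}),):
    for q,(x,y,w,h) in rs.items():
        D=np.abs(f[y:y+h,x:x+w].astype(int)-d0[n]['frame'][y:y+h,x:x+w]).max(2);print(q,(D>40).sum())
```

```text
[320.5 179. ] 178.8 [np.float64(43.5), np.float64(105.9), np.float64(42.6), np.float64(106.2), np.float64(39.9), np.float64(107.0)]
[338.2 171.4] 25.6 [np.float64(65.8), np.float64(78.2), np.float64(64.7), np.float64(78.7), np.float64(61.7), np.float64(80.0)]
[406.5 172.3] 9.1 [np.float64(97.6), np.float64(-42.5), np.float64(96.4), np.float64(-41.4), np.float64(92.8), np.float64(-37.9)]
[346.5 176.1] 5.7 [np.float64(61.3), np.float64(61.5), np.float64(60.3), np.float64(62.0), np.float64(57.4), np.float64(63.7)]
[333.6 185.7] 24.8 [np.float64(38.0), np.float64(79.7), np.float64(37.1), np.float64(80.1), np.float64(34.6), np.float64(81.4)]
[416.6 184.4] 11.0 [np.float64(80.9), np.float64(-65.8), np.float64(79.8), np.float64(-64.5), np.float64(76.4), np.float64(-60.7)]
[428.7 187.5] 6.1 [np.float64(81.2), np.float64(-88.4), np.float64(80.1), np.float64(-87.0), np.float64(76.8), np.float64(-82.7)]
[351.7 187.5] 18.4 [np.float64(43.7), np.float64(47.0), np.float64(42.8), np.float64(47.7), np.float64(40.1), np.float64(49.6)]
[323.9 192.7] 8.2 [np.float64(20.9), np.float64(93.4), np.float64(
[... 1724 characters left out ...]
at64(-82.5)]
[315.3 227. ] 4.9 [np.float64(-43.5), np.float64(92.3), np.float64(-43.8), np.float64(92.7), np.float64(-45.0), np.float64(93.8)]
[331.4 233.5] 9.6 [np.float64(-47.1), np.float64(61.2), np.float64(-47.4), np.float64(61.7), np.float64(-48.5), np.float64(63.4)]
[408.1 235.1] 17.1 [np.float64(-12.9), np.float64(-73.3), np.float64(-13.5), np.float64(-71.9), np.float64(-15.2), np.float64(-67.9)]
[326.8 241.9] 117.4 [np.float64(-64.0), np.float64(65.4), np.float64(-64.2), np.float64(65.9), np.float64(-65.0), np.float64(67.5)]
[394.2 241.9] 34.1 [np.float64(-31.6), np.float64(-51.9), np.float64(-32.1), np.float64(-50.7), np.float64(-33.4), np.float64(-47.1)]
rack 3983
bat 1854
twz 1407
```

View pics/pz.png

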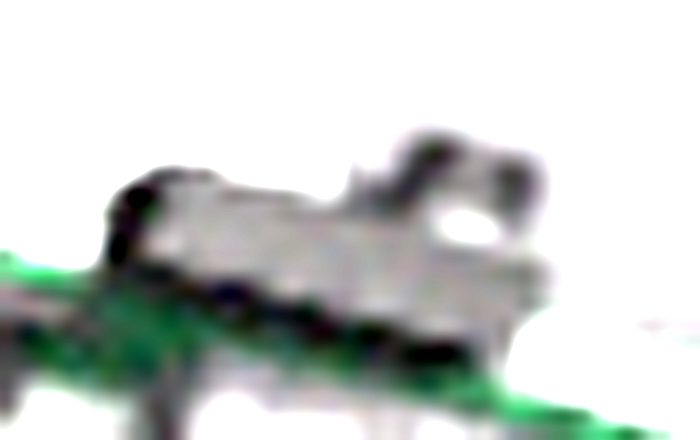

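View pics/top6.png

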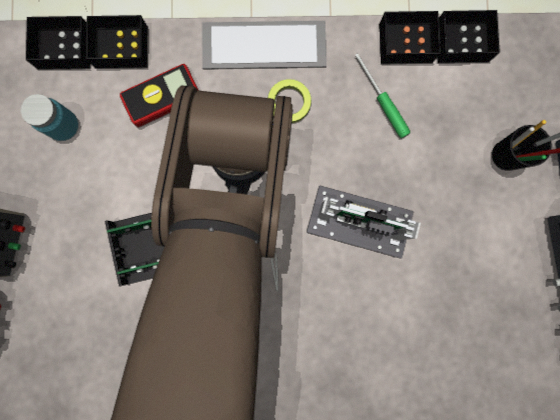

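Run:
```python
from h import *
d.update(pickle.load(open('cam6.pkl','rb')))
a=np.radians(-16.55);X=np.array([np.cos(a),np.sin(a)]);Y=np.array([-X[1],X[0]])
def b(u,z):
    p=plane('top',u,z)[:2]-[.5087,-.1886];return (p@X*1000).round(2),(p@Y*1000).round(2)
for q in((180,180),(145,258),(545,270),(495,357)):print('blk',b(uc(*q,360,203,20),.164))
# plate top strip centre by column profile: bright, right side of pull
f=d['top']['frame'];g=cv2.cvtColor(f,cv2.COLOR_RGB2GRAY).astype(float)
def prof(y,z,lim=6):
    xs=np.arange(-lim,lim,.2);v=[]
    for xx in xs:
        P=np.r_[np.array([.5087,-.1886])+X*xx/1000+Y*y/1000,z];u=proj('top',P);v.append(cv2.getRectSubPix(g.astype(np.float32),(1,1),tuple(map(float,u)))[0,0])
    v=np.array(v);w=np.clip(v-150,0,None);return (w@xs/w.sum()).round(2) if w.sum() else None
for y in(66,70,74,-66,-70,-74):print('ear',y,prof(y,.119,5))
for y in(52,55,58,-25,-30,-35,-40,-45,-50,-55):print('plate',y,prof(y,.134,5))
```

```text
blk (np.float64(2.43), np.float64(15.16))
blk (np.float64(-4.83), np.float64(16.37))
blk (np.float64(3.29), np.float64(-16.84))
blk (np.float64(-5.06), np.float64(-14.56))
ear 66 0.07
ear 70 0.07
ear 74 0.18
ear -66 0.95
ear -70 0.09
ear -74 0.07
plate 52 0.18
plate 55 0.04
plate 58 0.02
plate -25 0.06
plate -30 0.03
plate -35 -0.05
plate -40 -0.09
plate -45 0.66
plate -50 -0.02
plate -55 -0.07
```

Run:
```python
from h import *
a=pickle.load(open('cam5.pkl','rb'))['side']['frame'];b=pickle.load(open('cam6.pkl','rb'))['side']['frame']
ga,gb=[cv2.resize(cv2.cvtColor(q[205:315,265:340],cv2.COLOR_RGB2GRAY),None,fx=5,fy=5,interpolation=cv2.INTER_CUBIC) for q in(a,b)]
cv2.imwrite('pics/cmp.png',np.hstack([ga,gb]))
d['side']=pickle.load(open('cam6.pkl','rb'))['side']
# green strip edge near end, module lower near corner region
for (x,y,w,h) in ((300,268,16,24),(303,286,12,12),(292,255,18,40)):
    p=cv2.cvtColor(a[y:y+h,x:x+w],cv2.COLOR_RGB2GRAY);s=cv2.cvtColor(b[y-4:y+h+4,x-4:x+w+4],cv2.COLOR_RGB2GRAY)
    p,s=[cv2.resize(q,None,fx=5,fy=5,interpolation=cv2.INTER_CUBIC) for q in(p,s)]
    r=cv2.matchTemplate(s,p,cv2.TM_CCOEFF_NORMED);_,m,_,loc=cv2.minMaxLoc(r);print(round(m,3),(loc[0]-20)/5,(loc[1]-20)/5)
```

```text
0.732 -0.2 -0.2
0.923 -0.2 0.2
0.776 -0.4 -0.2
```

View pics/cmp.png

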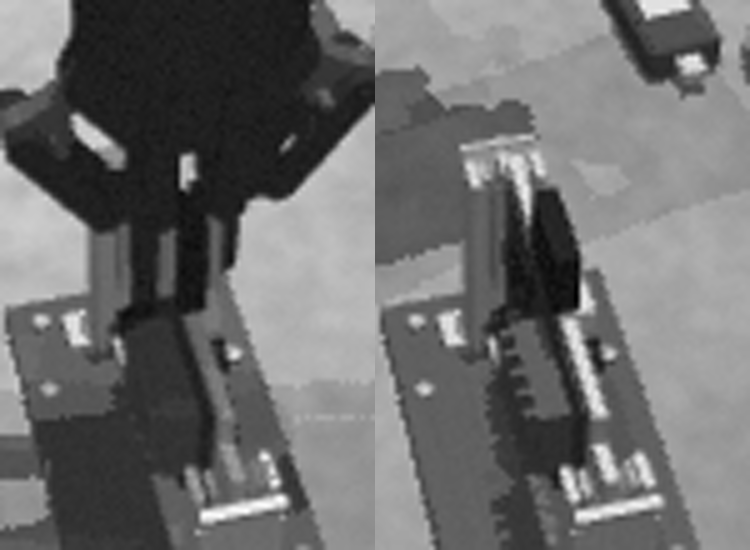

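```bash
python3 -c "
from plant import sign_off
print(sign_off())"; python3 st.py
```

```text
the job is handed in; nothing more can be done
None
the job is handed in; nothing more can be done
```

I moved the module from the middle rack groove into the bracket slots, pushed it down until it met the stop bar, let go, and handed the job in after about 16 s of robot time. There is no verdict from the system.

**Push:** The clip lips took about 13.5 N net at the wrist, then sliding was steady at about 5.5 N. The tool stopped at z = 0.3102 m, which puts the bar about 39 mm above the bench. The force there rose to about 15 N, and I eased it back to about 8 N before opening the gripper.

**Last checks from the pictures:**
- **Centring:** the ears and the plate's top edge lie about 0.1 mm from the slots' middle across x, and the left ear is about 0.5 mm off along y.
- **Turn and lean:** I found no visible turn or lean. One crude reading of the pull block's corners put its centre about 1 mm off, most likely because its far edge was blurred; the near edge agreed with upright.
- **Height:** views before and after release match to about 0.4 px (under 1 mm). That comparison was weak because the lighting had changed.
- **Other items:** the automatic comparison for the rack boards, battery and tweezers was no use, because the parked arm and its shadow covered them in the top view. By eye, they look unmoved in the side view.

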